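# Run a batch of nuts through the hand shaker

### The job

Put every loose hex nut from the bench into the shaker's pot, then give the sprung lever three full strokes, each down to its stop and let all the way back up. Then swing the pot over by its red handle until all the nuts have dropped into the tray below, and stand the pot fully upright again. In the end every nut must lie in the tray; leave the other things on the bench where they are.

Things in the scene. Friction and masses are not known exactly. Their poses are not given: they have to be found in the camera images.
- tray_floor (a point): The hand shaker, one fixed unit: grey catch tray, steel pot swivelling between two blue cheeks over it, sprung lever. This point: middle of the tray's inner floor, 4 mm above the bench. Tray 136 (x) by 270 mm (y) outside, walls 4 mm thick, 34 mm high. Axes = the unit's, z up; the pot pours towards -y. Cheeks at x = +-76 mm, y = +85 mm from here, 50 mm wide, 138 mm high.
- pot_centre (a point): Centre of the round open pot, on its swivel axis (along the unit's x, 120 mm above the bench; 85 mm towards +y of the tray's middle); turns with the pot. Along the pot's own z the inner floor is 40 mm below, the rim 35 mm above this point. Inside radius 43 mm at the floor, 54 mm at the rim; outside radius 58 mm at the rim.
- pot_handle (a point): Middle of the pot's red round handle bar, 12 mm thick, along the unit's x between two arms at +-45 mm. Pot upright: it lies 125 mm towards +y of the swivel axis and 30 mm above it. As the pot tips it goes up, over the top and across to the -y side (radius 128.5 mm). 60 mm free between bar and pot rim.
- pot (a joint): Swivel angle of the pot (rad): 0 upright (against its stop), 2.5 fully tipped (against the other stop), mouth down towards the tray. Stiff swivel: it stays where it is left; moving it takes about 4 N at the handle. Positive turns right-handed about the unit's +x.
- lever_knob (a point): Centre of the black ball knob, 30 mm across, at the end of the shaker's sprung lever, which lies along the unit's y beside the tray. At rest the knob is about 127 mm above the bench; pushed down it ends about 51 mm above the bench.
- lever_pivot (a point): Pivot of the sprung lever (fixed, 70 mm above the bench). The knob's centre moves on an arc of radius 130 mm about it, in the plane x = constant of the unit, on the -y side: at lever angle q the arm rises (0.45 - q) rad above level.
- lever (a joint): Angle of the sprung lever (rad): 0 at rest, up; 0.6 at its lower stop. A spring brings it back; it takes about 4 N at the knob to start and about 9 N at the stop.
- nut_0_centre (a point): Centre of a big loose steel hex nut with a dark bore, 32 mm across flats, 37 mm across corners, 16 mm high, 56 to 112 g; lies flat on the bench at first, centre 8 mm up. At yaw 0 a pair of flats faces +-y, the other pairs are 60 degrees apart. Three to five nuts are there; an absent one has no pose.
- nut_1_centre (a point): Centre of a big loose steel hex nut with a dark bore, 32 mm across flats, 37 mm across corners, 16 mm high, 56 to 112 g; lies flat on the bench at first, centre 8 mm up. At yaw 0 a pair of flats faces +-y, the other pairs are 60 degrees apart. Three to five nuts are there; an absent one has no pose.
- nut_2_centre (a point): Centre of a big loose steel hex nut with a dark bore, 32 mm across flats, 37 mm across corners, 16 mm high, 56 to 112 g; lies flat on the bench at first, centre 8 mm up. At yaw 0 a pair of flats faces +-y, the other pairs are 60 degrees apart. Three to five nuts are there; an absent one has no pose.
- nut_3_centre (a point): Centre of a big loose steel hex nut with a dark bore, 32 mm across flats, 37 mm across corners, 16 mm high, 56 to 112 g; lies flat on the bench at first, centre 8 mm up. At yaw 0 a pair of flats faces +-y, the other pairs are 60 degrees apart. Three to five nuts are there; an absent one has no pose.
- nut_4_centre (a point): Centre of a big loose steel hex nut with a dark bore, 32 mm across flats, 37 mm across corners, 16 mm high, 56 to 112 g; lies flat on the bench at first, centre 8 mm up. At yaw 0 a pair of flats faces +-y, the other pairs are 60 degrees apart. Three to five nuts are there; an absent one has no pose.
- tape_measure: Bystander, to be left alone: yellow tape measure, 34 x 72 x 73 mm. Origin at the centre of its underside.
- magnet_square: Bystander, to be left alone: red welding magnet, 60 x 120 x 18 mm. Origin at the centre of its underside.
- spanner: Bystander, to be left alone: steel spanner, 196 mm long. Origin at the centre of its underside.
- soapstone: Bystander, to be left alone: soapstone marking stick in a holder, 100 mm long. Origin at the centre of its underside.
- c_clamp: Bystander, to be left alone: small blue C-clamp, 155 x 63 x 20 mm. Origin at the centre of its underside.
- angle_offcut: Bystander, to be left alone: steel angle offcut, 160 mm long, 30 mm legs. Origin at the centre of its underside.

How it is judged:
On the way, in this order (a step that is already met when the one before it is completed fails the run):
1. every nut is in the pot and the lever is up (x of nut_0_centre in the frame of pot_centre between -0.048 and 0.048 m and y of nut_0_centre in the frame of pot_centre between -0.048 and 0.048 m and z of nut_0_centre in the frame of pot_centre between -0.045 and 0.04 m and x of nut_1_centre in the frame of pot_centre between -0.048 and 0.048 m and y of nut_1_centre in the frame of pot_centre between -0.048 and 0.048 m and z of nut_1_centre in the frame of pot_centre between -0.045 and 0.04 m and x of nut_2_centre in the frame of pot_centre between -0.048 and 0.048 m and y of nut_2_centre in the frame of pot_centre between -0.048 and 0.048 m and z of nut_2_centre in the frame of pot_centre between -0.045 and 0.04 m and x of nut_3_centre in the frame of pot_centre between -0.048 and 0.048 m and y of nut_3_centre in the frame of pot_centre between -0.048 and 0.048 m and z of nut_3_centre in the frame of pot_centre between -0.045 and 0.04 m and x of nut_4_centre in the frame of pot_centre between -0.048 and 0.048 m and y of nut_4_centre in the frame of pot_centre between -0.048 and 0.048 m and z of nut_4_centre in the frame of pot_centre between -0.045 and 0.04 m and value of joint lever below 0.06 rad and value of joint pot below 0.3 rad), for 0.2 s.
2. lever down at its stop, first stroke, nuts in the pot (value of joint lever above 0.55 rad and x of nut_0_centre in the frame of pot_centre between -0.048 and 0.048 m and y of nut_0_centre in the frame of pot_centre between -0.048 and 0.048 m and z of nut_0_centre in the frame of pot_centre between -0.045 and 0.04 m and x of nut_1_centre in the frame of pot_centre between -0.048 and 0.048 m and y of nut_1_centre in the frame of pot_centre between -0.048 and 0.048 m and z of nut_1_centre in the frame of pot_centre between -0.045 and 0.04 m and x of nut_2_centre in the frame of pot_centre between -0.048 and 0.048 m and y of nut_2_centre in the frame of pot_centre between -0.048 and 0.048 m and z of nut_2_centre in the frame of pot_centre between -0.045 and 0.04 m and x of nut_3_centre in the frame of pot_centre between -0.048 and 0.048 m and y of nut_3_centre in the frame of pot_centre between -0.048 and 0.048 m and z of nut_3_centre in the frame of pot_centre between -0.045 and 0.04 m and x of nut_4_centre in the frame of pot_centre between -0.048 and 0.048 m and y of nut_4_centre in the frame of pot_centre between -0.048 and 0.048 m and z of nut_4_centre in the frame of pot_centre between -0.045 and 0.04 m), for 0.1 s.
3. lever let all the way back up (value of joint lever below 0.06 rad), for 0.1 s.
4. lever down at its stop, second stroke, nuts in the pot (all of step 2), for 0.1 s.
5. lever let all the way back up (value of joint lever below 0.06 rad), for 0.1 s.
6. lever down at its stop, third stroke, nuts in the pot (all of step 4), for 0.1 s.
7. lever let all the way back up (value of joint lever below 0.06 rad), for 0.1 s.
8. the pot is being tipped with all the nuts in it (value of joint pot above 0.35 rad and x of nut_0_centre in the frame of pot_centre between -0.048 and 0.048 m and y of nut_0_centre in the frame of pot_centre between -0.048 and 0.048 m and z of nut_0_centre in the frame of pot_centre between -0.045 and 0.04 m and x of nut_1_centre in the frame of pot_centre between -0.048 and 0.048 m and y of nut_1_centre in the frame of pot_centre between -0.048 and 0.048 m and z of nut_1_centre in the frame of pot_centre between -0.045 and 0.04 m and x of nut_2_centre in the frame of pot_centre between -0.048 and 0.048 m and y of nut_2_centre in the frame of pot_centre between -0.048 and 0.048 m and z of nut_2_centre in the frame of pot_centre between -0.045 and 0.04 m and x of nut_3_centre in the frame of pot_centre between -0.048 and 0.048 m and y of nut_3_centre in the frame of pot_centre between -0.048 and 0.048 m and z of nut_3_centre in the frame of pot_centre between -0.045 and 0.04 m and x of nut_4_centre in the frame of pot_centre between -0.048 and 0.048 m and y of nut_4_centre in the frame of pot_centre between -0.048 and 0.048 m and z of nut_4_centre in the frame of pot_centre between -0.045 and 0.04 m), for 0.02 s.
9. the pot is tipped well over and every nut has left it (value of joint pot above 1.6 rad and distance between each of nut_0_centre, nut_1_centre, nut_2_centre, nut_3_centre, nut_4_centre and pot_centre above 0.07 m), for 0.1 s.
At the end, for the whole second after the job is handed in: The pot is upright (within 0.1 rad), the lever is up (within 0.06 rad), and every nut that was there lies at rest inside the tray (centre between the walls and less than 45 mm above the tray floor) (value of joint pot below 0.1 rad and value of joint lever below 0.06 rad and x of nut_0_centre in the frame of tray_floor between -0.066 and 0.066 m and y of nut_0_centre in the frame of tray_floor between -0.133 and 0.133 m and z of each of nut_0_centre, nut_1_centre, nut_2_centre, nut_3_centre, nut_4_centre in the frame of tray_floor below 0.045 m and x of nut_1_centre in the frame of tray_floor between -0.066 and 0.066 m and y of nut_1_centre in the frame of tray_floor between -0.133 and 0.133 m and x of nut_2_centre in the frame of tray_floor between -0.066 and 0.066 m and y of nut_2_centre in the frame of tray_floor between -0.133 and 0.133 m and x of nut_3_centre in the frame of tray_floor between -0.066 and 0.066 m and y of nut_3_centre in the frame of tray_floor between -0.133 and 0.133 m and x of nut_4_centre in the frame of tray_floor between -0.066 and 0.066 m and y of nut_4_centre in the frame of tray_floor between -0.133 and 0.133 m and linear speed of each of nut_0, nut_1, nut_2, nut_3, nut_4 below 0.03 m/s); the robot touches nothing.
It fails at once if a bystander (tape measure, magnet, spanner, soapstone, clamp, offcut) was pushed more than 40 mm (distance of any of tape_measure, magnet_square, spanner, soapstone, c_clamp, angle_offcut from where it was at the start of the episode above 0.04 m).
Of nut_0, nut_1, nut_2, nut_3, nut_4 only 3 to 5 are there at a start; the rules pass over those that are not, and their reading is None.
At some moment in a run one of nut_0, nut_1, nut_2, nut_3, nut_4 may be knocked a few centimetres aside while the robot is not near it.
Once in a run the grip may slacken for a moment while it holds something.
It also fails if it takes over 210 s, if anything falls off the work surface, if the arm or the gripper's body presses on something with over 40 N, if the wrist force passes 120 N, or if a joint passes its speed limit or range.

### The arm

A 6-joint arm with a two-finger parallel gripper is mounted at the origin on the work surface; the furniture and walls round the work are solid. World frame = base frame: x ahead of the robot, y to its left, z up, the work surface at z = 0. Lengths are in m, angles in rad, forces in N, time in s.
With the tool pointing down it reaches from about 0.375 to 0.975 m from the base axis. Payload 3.8 kg.
Tool frame: the origin (TCP) lies where the fingers leave the gripper's body, on its centre line; the fingertips stand 73 mm ahead of it and the grasp point (between the pads) lies 54 mm ahead of it (nose_length is the distance from the TCP to the fingertips, in m); z points along the fingers, y is the line along which they close (so a half turn about z gives the same grasp; the last joint's range is limited). The gripper opens to 85 mm and grips with 20 to 120 N. Pads are 22 mm wide; open, the fingers measure 114 mm over their backs; the gripper's body (76 mm by 85 mm) begins 54 mm behind the grasp point. The pads swing forward as they close: fully open they stand 13 mm farther back than shut.
Start: joints at [-1.145, 0.264, 1.604, -0, 1.274, -0.037], TCP at [0.301, -0.604, 0.304] pointing down, gripper open.
Joint ranges: [-2.63, 2.63], [-0.94, 2.18], [0.31, 2.57], [-1.31, 4.45], [0, 2.66], [-2.55, 2.55]. Speed limits (rad/s): [2.57, 2.57, 3.14, 3.14, 3.14, 3.14].

### API

Orientations are given as a rotation vector (axis times angle).
In Python, from workcell import read_state, read_camera, calibration, finish_job, look_for, cut_out, tip_of, nose_length gives the robot as it stands.
- The arm moves only by the tool step_arm, never from a script. Its argument "targets" is a list of rows, each a list of 3 entries, a list of its own where there are three numbers: the turn, a rotation vector about the tool's x, y, z in rad, then the shift along the tool's x, y, z in mm, then the finger opening in mm, from 0 to 85.4. In form: [[[ax, ay, az], [x, y, z], grip], ...]. A call has 1 to 5 rows; each row shifts and turns the commanded pose from where the row before left it, along the tool's axes as they then stand; what a row does not reach is not made up. A row lasts 1/12 s, in which the tool goes at most 41.7 mm and 7.16 degrees, less where a joint would pass 70% of its speed; a pose out of reach is approached as far as the arm can. A call with a gripper value outside its range is refused whole. The fingers move at their own pace and stop on an object; "grip_force" is the grip in N (left out, the last holds). Time passes only in rows, so rows that do not move let the fingers close. It gives the time, the measured TCP pose, the force, the opening and the grip force at its end, in the units of the state.
- read_state(): the state, without advancing time (a new reading comes with each control period).
- read_camera(name): name is "scene" or "top"; returns the picture (420x560x3 uint8, red, green, blue); there is no depth.
- calibration(name): a dict with "camera_matrix" (3x3 intrinsics, pixels), "R" (3x3) and "t" (3): a world point X has camera coordinates R X + t. Camera axes: x right, y down, z forward; pixel columns grow to the right and rows downward; lengths in m; the calibration is good to about 2 mm. A picture is of the moment at which its call begins. calibration takes no time and is no camera call.
- finish_job(): hands the job in; it is judged then, once.
Trained networks look in the newest picture that a camera, given by its name, has taken for a name from the list of things; names that differ only in an ending like _2 or _b are one class to them, and where a whole thing is asked for, a point or a joint stands for the part that bears it (a point fixed in the world has none). Each returns a list of dicts, best first, with "score" (0 to 1); they miss things now and then, are a little off and sometimes report something else, mostly with a low value. They report only what shows in the picture. A call takes as long as a camera call.
- look_for(camera, query): "extent" ([left, top, right, bottom] in pixels, round what is visible of it).
- cut_out(camera, query): "region" (420x560 bool, what is visible of it) and "extent" ([left, top, right, bottom] in pixels, round what is visible of it).
- tip_of(camera, query): "at" ([row, column] in pixels: a listed point, or the origin of a listed thing).
The state is a dict: "time": time; "q": joint angles; "joint_vel": joint speeds; "joint_torque": joint torques, N m; "tool_pos": TCP position; "tcp_rot": TCP orientation; "wrist_force": force on the tool from outside, world axes, zero at the start; "torque": the same for the moment, N m; "width": opening from 0.0 (shut) to 1.0 (fully open); "grip_force": force on a finger pad.
Only numpy, scipy, OpenCV 4.12 (cv2) and the standard library are available. Lean on these libraries where they do the work, as an engineer would, in place of code of your own. Each camera call takes 0.05 s, during which the arm holds its last target. There are 200 camera calls.

## Working session

There is one attempt and no reset: what is moved stays moved. The work goes in short steps, Python scripts to look and compute and a tool call to move; the robot and the scene stay as the last step left them, time stands still between calls to the robot, and variables do not carry over. Pictures are saved under pics/ and viewed, at most 14 in all, crops included, and the job is handed in when it is done.

Besides the shell and the picture viewer there is one more tool, called after "Request:" by a JSON object that holds its "name" and its "arguments", one argument or row to a line. step_arm: Moves the arm, as the interface text tells. Its arguments: {"type":"object","properties":{"targets":{"type":"array","items":{"type":"array"}},"grip_force":{"type":"number"}},"required":["targets"]}

```bash
ls; mkdir -p pics
python3 - <<'E'
from workcell import *
import cv2
print(read_state())
for c in("scene","top"):
    im=read_camera(c); cv2.imwrite(f"pics/{c}0.png",im[:,:,::-1]); k=calibration(c); print(c,k)
    for q in("tray_floor","pot_centre","pot_handle","lever_knob","lever_pivot","nut_0_centre"):
        print(q,[(round(d['score'],2),[round(float(v),1) for v in d['at']]) for d in tip_of(c,q)][:8])
E
```

```text
pics
{'time': 0.0, 'q': array([-1.14490763e+00,  2.64748303e-01,  1.60539452e+00, -5.23922918e-06,
        1.27372136e+00, -3.69178911e-02]), 'joint_vel': array([-0.00134235,  0.00050961,  0.00126716, -0.00155308,  0.00121367,
       -0.00086146]), 'joint_torque': array([ 1.51455817e-03, -5.15100682e+01, -3.67318618e+01, -5.92932270e-05,
        1.29709026e-02, -1.23407426e-05]), 'tool_pos': array([ 0.30110616, -0.6034666 ,  0.30255405]), 'tcp_rot': array([-3.05568614e+00, -7.19995702e-01,  6.96803783e-04]), 'wrist_force': array([-0.0912962 , -0.59772196, -0.12917941]), 'torque': array([0.00528933, 0.00287183, 0.00429253]), 'grip_force': 0.0, 'width': 1.0053343930284648}
scene {'camera_matrix': array([[422.00159112,   0.        , 275.7626576 ],
       [  0.        , 422.00159112, 213.88396146],
       [  0.        ,   0.        ,   1.        ]]), 'R': array([[-0.69770415, -0.71624864,  0.01402893],
       [-0.54497178,  0.51794746, -0.65934527],
       [ 0.46498891, -0.4676733 , -0.75170939]]), 't': array([0.44299068, 0.37836949, 1.14906047])}
tray_floor [(0.61, [205.6, 322.9])]
pot_centre [(0.68, [188.1, 306.9])]
pot_handle [(0.82, [197.5, 275.0])]
lever_knob []
lever_pivot [(0.71, [230.3, 316.9])]
nut_0_centre [(0.51, [321.2, 225.1]), (0.32, [244.3, 219.0])]
top {'camera_matrix': array([[406.53862671,   0.        , 287.35236925],
       [  0.        , 406.53862671, 211.77162393],
       [  0.        ,   0.        ,   1.        ]]), 'R': array([[-0.01647407, -0.99979847, -0.01147305],
       [-0.98701553,  0.01809494, -0.15960238],
       [ 0.15977782,  0.00869478, -0.98711471]]), 't': array([0.0705134, 0.6242545, 1.3774598])}
tray_floor [(0.69, [223.4, 355.1]), (0.63, [202.2, 248.2])]
pot_centre [(0.95, [219.2, 335.9])]
pot_handle [(0.67, [208.9, 298.2])]
lever_knob [(0.72, [257.8, 353.1]), (0.47, [201.3, 249.3])]
lever_pivot [(0.76, [250.1, 315.3])]
nut_0_centre [(0.66, [257.3, 200.9])]
```

Run:
```python
import cv2
for c in("scene","top"):
    im=cv2.imread(f"pics/{c}0.png"); cv2.imwrite(f"pics/{c}0b.png",cv2.resize(im,(800,600),interpolation=cv2.INTER_CUBIC))
```

```text
(no output)
```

View pics/scene0b.png

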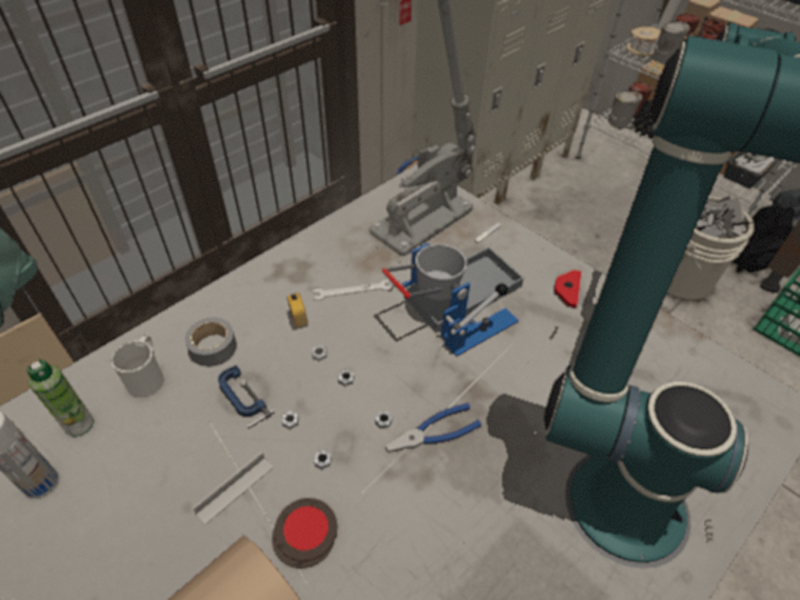

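View pics/top0b.png

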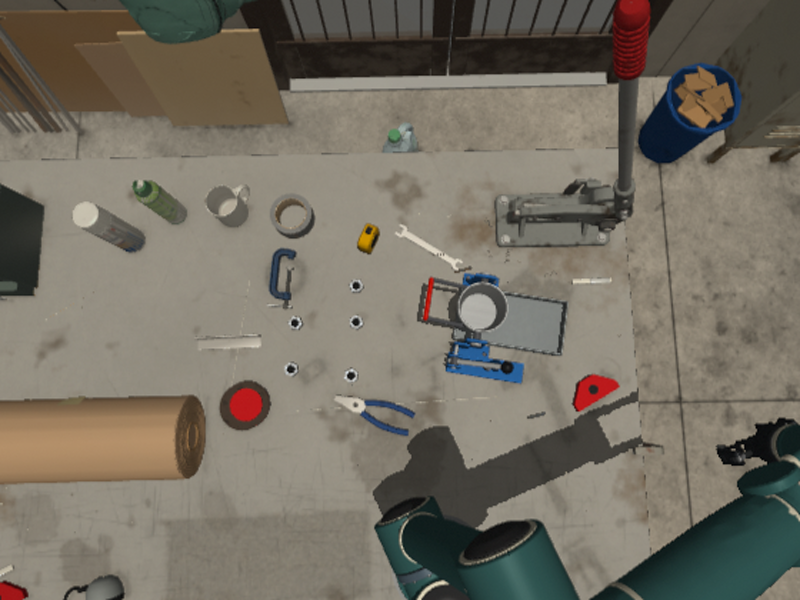

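Both pictures show five nuts. In the top view (800 px scale) they are near (356,286), (356,322), (295,323), (291,369) and (351,375). The shaker is at (490,320), with its red handle at left (429,300), the knob at (508,368), and the tray to the right. In the scene view the nuts are at (319,352), (345,378), (290,419), (383,419) and (322,459).

```bash
cat > h.py <<'E'
from workcell import *
import numpy as np, cv2
from scipy.optimize import least_squares
from scipy.spatial.transform import Rotation as R
CAL={c:calibration(c) for c in("scene","top")}
def proj(c,X):
    k=CAL[c]; p=np.atleast_2d(X)@k["R"].T+k["t"]; p=p@k["camera_matrix"].T; return p[:,:2]/p[:,2:]   # (col,row)
def back(c,uv,z):
    k=CAL[c]; d=k["R"].T@np.linalg.solve(k["camera_matrix"],[uv[0],uv[1],1.]); o=-k["R"].T@k["t"]
    return o+d*(z-o[2])/d[2]
def nutpix(im,uv,r=11):
    # centroid of what differs from the bench in a window, by blob of bright/dark deviation
    x,y=int(round(uv[0])),int(round(uv[1])); w=cv2.cvtColor(im[y-r:y+r+1,x-r:x+r+1],cv2.COLOR_RGB2GRAY).astype(float)
    m=(np.abs(w-np.median(w))>22).astype(np.uint8); m=cv2.morphologyEx(m,cv2.MORPH_CLOSE,np.ones((3,3)))
    n,l,s,c=cv2.connectedComponentsWithStats(m); i=1+np.argmax(s[1:,4]); return c[i]+[x-r,y-r],s[i,4]
E
python3 - <<'E'
from h import *
s=.7
T=[(356,286),(356,322),(295,323),(291,369),(351,375)]
S=[(319,352),(345,378),(290,419),(383,419),(322,459)]
it=read_camera("top");isc=read_camera("scene")
nt=[nutpix(it,np.array(u)*s) for u in T]; ns=[nutpix(isc,np.array(u)*s) for u in S]
for u,a in nt: print("top",u.round(1),a,back("top",u,.009).round(4))
for u,a in ns: print("sc",u.round(1),a,back("scene",u,.009).round(4))
# unit pose fit
obs=[("top",(335.9,219.2),"pot"),("scene",(306.9,188.1),"pot"),("top",(298.2+2,208.9),"han"),("scene",(275,197.5),"han"),
("top",(567*s,299*s),"c1"),("top",(561*s,354*s),"c2"),("scene",(521*s,280*s),"c2")]
L={"pot":(0,.085,.12),"han":(0,.21,.15),"c1":(.068,-.135,.034),"c2":(-.068,-.135,.034)}
def W(p,l): c,q=np.cos(p[2]),np.sin(p[2]); return np.array([p[0]+c*l[0]-q*l[1],p[1]+q*l[0]+c*l[1],l[2]])
f=lambda p:np.concatenate([proj(c,W(p,L[n]))[0]-u for c,u,n in obs])
r=least_squares(f,[.6,-.2,-.1],loss="soft_l1"); print(r.x,r.fun.reshape(-1,2).round(1))
g=lambda X:np.concatenate([proj("top",X)[0]-(508*s,368*s),proj("scene",X)[0]-(502*s,290*s)])
k=least_squares(g,[.5,-.2,.12]);print("knob",k.x,k.fun.round(1))
E
```

```text
top [249.1 200.1] 71 [0.6776 0.1984 0.009 ]
top [249.1 225. ] 71 [0.5862 0.1987 0.009 ]
top [207.  225.7] 77 [0.5864 0.3503 0.009 ]
top [203.8 257.9] 81 [0.4714 0.3601 0.009 ]
top [245.6 262.4] 75 [0.453 0.211 0.009]
sc [223.  248.1] 67 [0.6722 0.2015 0.009 ]
sc [241.1 265.5] 75 [0.5811 0.2035 0.009 ]
sc [202.6 294.3] 107 [0.5828 0.3533 0.009 ]
sc [267.6 294.8] 90 [0.4485 0.2155 0.009 ]
sc [224.7 322.7] 103 [0.467  0.3645 0.009 ]
[ 0.58364381 -0.18622593 -0.17158413] [[ 0.  -3.6]
 [-0.4  1.5]
 [-1.3 -0.4]
 [ 0.1  1.2]
 [ 0.6  0.6]
 [ 0.4  0.1]
 [ 1.1 -2.5]]
knob [ 0.45785738 -0.16181568  0.12103469] [ 0.   0.1 -0.1 -0. ]
```

```bash
cat >> h.py <<'E'
def W(p,l): c,q=np.cos(p[2]),np.sin(p[2]); return np.array([p[0]+c*l[0]-q*l[1],p[1]+q*l[0]+c*l[1],l[2]])
def overlay(c,im,p,x0,y0,w,h,f,theta=0.):
    o=cv2.resize(im[y0:y0+h,x0:x0+w],None,fx=f,fy=f,interpolation=cv2.INTER_CUBIC)[:,:,::-1].copy()
    def line(pts,col):
        q=[((proj(c,W(p,l))[0]-(x0,y0)+.5)*f) for l in pts]; cv2.polylines(o,[np.int32(q)],False,col,1)
    for z in(0,.034): line([(a*.068,b*.135,z) for a,b in((1,1),(1,-1),(-1,-1),(-1,1),(1,1))],(0,255,0))
    t=np.linspace(0,2*np.pi,40)
    line([(.056*np.cos(a),.085+.056*np.sin(a),.155) for a in t],(0,255,255))
    line([(-.045,.21,.15),(.045,.21,.15)],(255,255,0))
    for sx in(-1,1): line([(sx*.076,.06,.138),(sx*.076,.11,.138)],(255,0,255))
    return o
E
python3 - <<'E'
from h import *
p=[.5836,-.1862,-.1716]
it=read_camera("top");isc=read_camera("scene")
a=overlay("top",it,p,285,185,125,90,4); b=overlay("scene",isc,p,255,160,120,90,4)[:, :480]
T=[(249,200),(249,225),(207,226),(204,258),(246,262)]
n=np.hstack([cv2.resize(it[v-10:v+10,u-10:u+10],(160,160),interpolation=cv2.INTER_CUBIC)[:,:,::-1] for u,v in T])
a=cv2.resize(a,(400,288)) if 0 else a
H=np.full((600,800,3),255,np.uint8)
a=cv2.resize(a,(400,288),interpolation=cv2.INTER_AREA)
cv2.imwrite("pics/ov_top.png",np.vstack([overlay("top",it,p,285,185,125,90,6)[:440,:750],np.hstack([n])[:,:750]])); cv2.imwrite("pics/ov_sc.png",overlay("scene",isc,p,255,165,130,90,6))
E
```

```text
(no output)
```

View pics/ov_top.png

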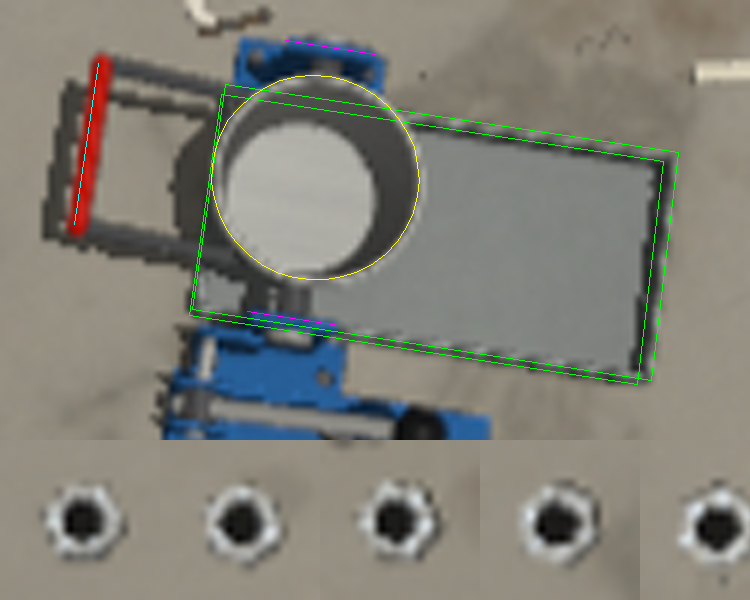

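View pics/ov_sc.png

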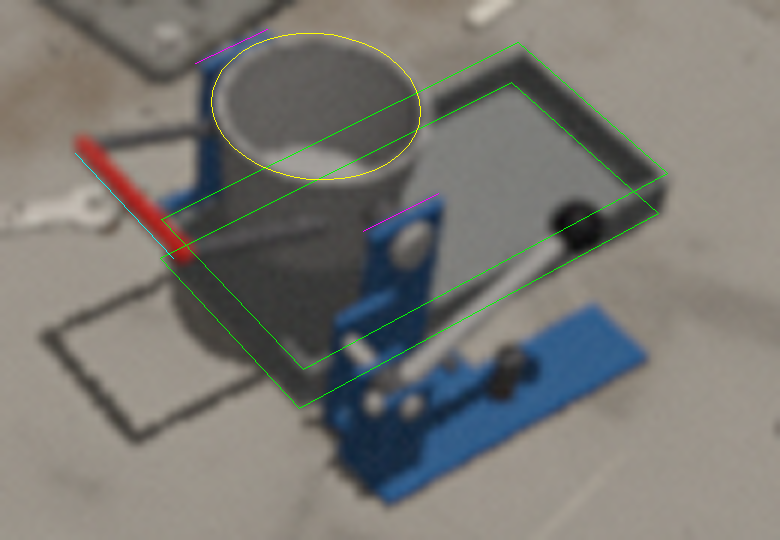

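The overlay fits within about 1 px: the rim circle sits on the pot, the handle line on the red bar, and the tray edges match. I'll move over to the nuts first and then turn the tool to the unit's yaw.

Request:
{"name": "step_arm", "arguments": {
  "targets": [
    [[0, 0, 0], [27.7, -22, 0], 60],
    [[0, 0, 0], [27.7, -22, 0], 60],
    [[0, 0, 0], [27.7, -22, 0], 60],
    [[0, 0, 0], [27.7, -22, 0], 60],
    [[0, 0, 0], [27.7, -22, 0], 60]
  ],
  "grip_force": 40
}}

```text
time: 1.32
tool_pos: [0.3765, -0.4423, 0.304]
tcp_rot: [3.058, 0.72, 0.0]
wrist_force: [1.0, -0.8, -0.4]
width: 0.708
grip_force: 0.0
```

Request:
{"name": "step_arm", "arguments": {
  "targets": [
    [[0, 0, 0], [27.7, -22, 0], 60],
    [[0, 0, 0], [27.7, -22, 0], 60],
    [[0, 0, 0], [27.7, -22, 0], 60],
    [[0, 0, 0], [27.7, -22, 0], 60],
    [[0, 0, 0], [27.7, -22, 0], 60]
  ]
}}

```text
time: 1.73
tool_pos: [0.4514, -0.2819, 0.3042]
tcp_rot: [3.057, 0.72, 0.001]
wrist_force: [1.3, -0.5, 1.1]
width: 0.706
grip_force: 0.0
```

Request:
{"name": "step_arm", "arguments": {
  "targets": [
    [[0, 0, 0], [27.7, -22, 0], 60],
    [[0, 0, 0], [27.7, -22, 0], 60],
    [[0, 0, 0], [27.7, -22, 0], 60],
    [[0, 0, 0], [27.7, -22, 0], 60],
    [[0, 0, 0], [27.7, -22, 0], 60]
  ]
}}

```text
time: 2.15
tool_pos: [0.5263, -0.1215, 0.3042]
tcp_rot: [3.057, 0.72, 0.001]
wrist_force: [-0.4, -0.4, 0.4]
width: 0.702
grip_force: 0.0
```

Request:
{"name": "step_arm", "arguments": {
  "targets": [
    [[0, 0, 0], [27.7, -22, 0], 60],
    [[0, 0, 0], [27.7, -22, 0], 60],
    [[0, 0, 0], [27.7, -22, 0], 60],
    [[0, 0, 0], [27.7, -22, 0], 60],
    [[0, 0, 0], [27.7, -22, 0], 60]
  ]
}}

```text
time: 2.57
tool_pos: [0.6011, 0.0388, 0.3041]
tcp_rot: [3.058, 0.721, 0.001]
wrist_force: [1.2, -0.8, -0.9]
width: 0.701
grip_force: 0.0
```

Request:
{"name": "step_arm", "arguments": {
  "targets": [
    [[0, 0, 0], [27.7, -22, 0], 60],
    [[0, 0, 0], [27.7, -22, 0], 60],
    [[0, 0, 0], [27.7, -22, 0], 60],
    [[0, 0, 0], [27.7, -22, 0], 60],
    [[0, 0, 0], [27.7, -22, 0], 60]
  ]
}}

```text
time: 2.98
tool_pos: [0.6759, 0.1991, 0.3039]
tcp_rot: [3.058, 0.721, 0.0]
wrist_force: [0.5, -0.2, 0.3]
width: 0.707
grip_force: 0.0
```

Request:
{"name": "step_arm", "arguments": {
  "targets": [
    [[0, 0, -0.12], [0, 0, 7], 60],
    [[0, 0, -0.12], [0, 0, 7], 60],
    [[0, 0, -0.12], [0, 0, 7], 60],
    [[0, 0, -0.12], [0, 0, 7], 60],
    [[0, 0, -0.12], [0, 0, 7], 60]
  ]
}}

```text
time: 3.4
tool_pos: [0.6755, 0.1976, 0.2684]
tcp_rot: [-2.703, -1.601, 0.0]
wrist_force: [-0.6, -0.1, 0.9]
width: 0.703
grip_force: 0.0
```

Request:
{"name": "step_arm", "arguments": {
  "targets": [
    [[0, 0, -0.12], [0, 0, 7], 60],
    [[0, 0, -0.12], [0, 0, 7], 60],
    [[0, 0, -0.12], [0, 0, 7], 60],
    [[0, 0, -0.12], [0, 0, 7], 60],
    [[0, 0, -0.12], [0, 0, 7], 60]
  ]
}}

```text
time: 3.82
tool_pos: [0.6755, 0.1973, 0.2335]
tcp_rot: [-2.11, -2.328, -0.0]
wrist_force: [0.2, -0.1, 0.8]
width: 0.701
grip_force: 0.0
```

Request:
{"name": "step_arm", "arguments": {
  "targets": [
    [[0, 0, -0.12], [0, 0, 7], 60],
    [[0, 0, -0.12], [0, 0, 7], 60],
    [[0, 0, -0.12], [0, 0, 7], 60],
    [[0, 0, -0.12], [0, 0, 7], 60],
    [[0, 0, -0.12], [0, 0, 7], 60]
  ]
}}

```text
time: 4.23
tool_pos: [0.6755, 0.1973, 0.1985]
tcp_rot: [1.328, 2.847, 0.0]
wrist_force: [0.2, -0.4, -0.3]
width: 0.702
grip_force: 0.0
```

Request:
{"name": "step_arm", "arguments": {
  "targets": [
    [[0, 0, -0.12], [0, 0, 7], 60],
    [[0, 0, -0.12], [0, 0, 7], 60],
    [[0, 0, -0.12], [0, 0, 7], 60],
    [[0, 0, -0.12], [0, 0, 7], 60],
    [[0, 0, -0.108], [0, 0, 7], 60]
  ]
}}

```text
time: 4.65
tool_pos: [0.6755, 0.1973, 0.1636]
tcp_rot: [0.446, 3.11, 0.0]
wrist_force: [0.3, -0.1, -0.2]
width: 0.701
grip_force: 0.0
```

```bash
cat >> h.py <<'E'
P=[.5836,-.1862,-.1716]
def to(X,name=""):
    """tool-axis shift (mm) from the present TCP to TCP target X"""
    s=read_state(); Rm=R.from_rotvec(s["tcp_rot"]); d=Rm.inv().apply(np.array(X)-s["tool_pos"])*1e3
    yx=Rm.as_matrix()[:,1]; print(name,"shift",d.round(1),"rows@38",round(float(np.linalg.norm(d)/38),1),"yaw_y",round(np.degrees(np.arctan2(yx[1],yx[0])),1),"z-axis",Rm.as_matrix()[:,2].round(3))
E
python3 - <<'E'
from h import *
s=read_state();print(s["q"].round(2),s["tool_pos"],nose_length, nose_length() if callable(nose_length) else "")
to([.675,.200,.079],"n0")
it=read_camera("top");isc=read_camera("scene")
for a,b in zip([(249,200),(249,225),(207,226),(204,258),(246,262)],[(223,248),(241,265),(203,294),(225,323),(268,295)]):
    try:
        u,A=nutpix(it,a);v,B=nutpix(isc,b);print(u.round(1),A,back("top",u,.009)[:2].round(4),v.round(1),B,back("scene",v,.009)[:2].round(4))
    except Exception as e: print(e)
E
```

```text
[ 0.25  0.42  1.66  0.    1.06 -1.04] [0.67551959 0.19733808 0.16356035] 0.0726 
n0 shift [ 1.3  2.4 84.6] rows@38 2.2 yaw_y 73.7 z-axis [ 0.  0. -1.]
[246.7 197. ] 251 [0.6894 0.2071] [226.  254.2] 164 [0.647  0.2097]
[249.3 217.4] 83 [0.6141 0.1979] [235.4 259.8] 132 [0.61   0.2024]
[207.  225.7] 77 [0.5864 0.3503] [202.6 294.4] 110 [0.5825 0.3534]
[203.8 257.9] 81 [0.4714 0.3601] [225.1 322.6] 112 [0.4668 0.3635]
attempt to get argmax of an empty sequence
```

Run:
```python
from h import *
it=read_camera("top");isc=read_camera("scene")
a=cv2.resize(it[185:285,185:285],(400,400),interpolation=cv2.INTER_CUBIC);b=cv2.resize(isc[235:335,185:285],(400,400),interpolation=cv2.INTER_CUBIC)
cv2.imwrite("pics/n1.png",np.hstack([a,b])[:,:,::-1])
```

```text
(no output)
```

View pics/n1.png

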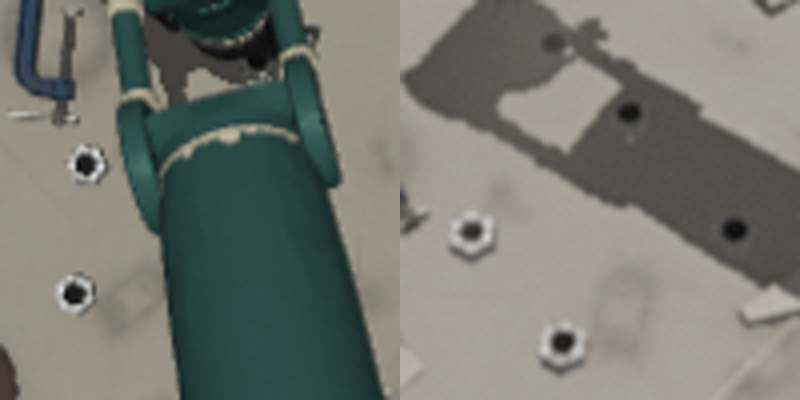

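Request:
{"name": "step_arm", "arguments": {
  "targets": [
    [[0, 0, 0], [1.3, 2.4, 20], 60],
    [[0, 0, -0.113], [0, 0, 25], 60],
    [[0, 0, 0], [0, 0, 25], 60],
    [[0, 0, 0], [0, 0, 17], 60],
    [[0, 0, 0], [0, 0, 0], 60]
  ]
}}

```text
time: 5.27
tool_pos: [0.6721, 0.1993, 0.0726]
tcp_rot: [-0.282, -3.122, 0.004]
wrist_force: [-0.4, -0.6, -0.5]
width: 0.7
grip_force: 0.0
```

Request:
{"name": "step_arm", "arguments": {
  "targets": [
    [[0, 0, 0], [0, 0, 0], 28],
    [[0, 0, 0], [0, 0, 0], 28],
    [[0, 0, 0], [0, 0, 0], 28],
    [[0, 0, 0], [0, 0, 0], 28],
    [[0, 0, 0], [0, 0, 0], 28]
  ]
}}

```text
time: 5.68
tool_pos: [0.6762, 0.2003, 0.079]
tcp_rot: [0.279, 3.126, 0.002]
wrist_force: [0.9, 0.2, 2.9]
width: 0.391
grip_force: 40.1
```

Run:
```python
from h import *
s=read_state();print(s["q"].round(2),s["tool_pos"],s["width"]*85.4,s["grip_force"],s["wrist_force"],nose_length)
to(s["tool_pos"])
```

```text
[ 0.25  0.52  1.7   0.    0.92 -1.14] [0.67623543 0.20033625 0.0790475 ] 33.37062440365123 40.12768216431141 [0.86048414 0.19977592 2.92110133] 0.0726
 shift [0. 0. 0.] rows@38 0.0 yaw_y 79.8 z-axis [ 0.003  0.001 -1.   ]
```

Request:
{"name": "step_arm", "arguments": {
  "targets": [
    [[0, 0, 0], [0, 0, -30], 28],
    [[0, 0, 0], [0, 0, -39], 28],
    [[0, 0, 0], [0, 0, -39], 28],
    [[0, 0, 0], [0, 0, -39], 28],
    [[0, 0, 0], [0, 0, -39], 28]
  ]
}}

```text
time: 6.1
tool_pos: [0.6746, 0.1999, 0.2653]
tcp_rot: [0.279, 3.129, 0.0]
wrist_force: [0.3, 0.6, -0.4]
width: 0.394
grip_force: 40.0
```

Request:
{"name": "step_arm", "arguments": {
  "targets": [
    [[0, 0, 0], [2.8, -34.6, 0], 28],
    [[0, 0, 0], [2.8, -34.6, 0], 28],
    [[0, 0, 0], [2.8, -34.6, 0], 28],
    [[0, 0, 0], [2.8, -34.6, 0], 28],
    [[0, 0, 0], [2.8, -34.6, 0], 28]
  ]
}}

```text
time: 6.52
tool_pos: [0.6299, 0.031, 0.2638]
tcp_rot: [0.278, 3.128, 0.0]
wrist_force: [1.4, -0.6, -1.3]
width: 0.396
grip_force: 40.0
```

Request:
{"name": "step_arm", "arguments": {
  "targets": [
    [[0, 0, 0], [2.8, -34.6, 0], 28],
    [[0, 0, 0], [2.8, -34.6, 0], 28],
    [[0, 0, 0], [2.8, -34.6, 0], 28],
    [[0, 0, 0], [2.8, -34.6, 0], 28],
    [[0, 0, 0], [0, 0, 0], 28]
  ]
}}

```text
time: 6.93
tool_pos: [0.5935, -0.1074, 0.2636]
tcp_rot: [0.286, 3.128, -0.005]
wrist_force: [-0.8, -0.1, -0.2]
width: 0.392
grip_force: 40.1
```

Run:
```python
from h import *
to([*W(P,(0,.085,0))[:2],.198])
ims=[read_camera("top")[190:290,260:380],read_camera("scene")[130:230,240:360]]
cv2.imwrite("pics/pot1.png",np.hstack([cv2.resize(i,(396,330),interpolation=cv2.INTER_CUBIC) for i in ims])[:,:,::-1])
```

```text
shift [-3.6  5.9 65.6] rows@38 1.7 yaw_y 79.6 z-axis [ 0.    -0.003 -1.   ]
```

View pics/pot1.png

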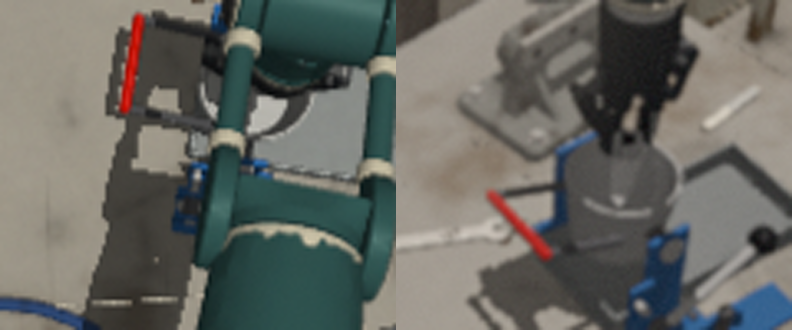

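The gripper holds the nut centred over the pot mouth, so I'll lower and release.

Request:
{"name": "step_arm", "arguments": {
  "targets": [
    [[0, 0, 0], [-3, 4, 22], 28],
    [[0, 0, 0], [0, 0, 22], 28],
    [[0, 0, 0], [0, 0, 20], 28],
    [[0, 0, 0], [0, 0, 0], 28],
    [[0, 0, 0], [0, 0, 0], 45]
  ]
}}

```text
time: 7.45
tool_pos: [0.598, -0.0972, 0.1978]
tcp_rot: [-0.276, -3.126, -0.001]
wrist_force: [-0.2, -0.4, 0.2]
width: 0.515
grip_force: 0.0
```

Request:
{"name": "step_arm", "arguments": {
  "targets": [
    [[0, 0, 0], [0, 0, 0], 45],
    [[0, 0, 0], [0, 0, 0], 45],
    [[0, 0, 0], [0, 0, -20], 45],
    [[0, 0, 0], [0, 0, -35], 45],
    [[0, 0, 0], [0, 0, -20], 45]
  ]
}}

```text
time: 7.87
tool_pos: [0.6001, -0.0987, 0.2784]
tcp_rot: [0.278, 3.124, -0.001]
wrist_force: [1.3, -0.2, 0.6]
width: 0.522
grip_force: 0.0
```

Run:
```python
from h import *
to([.5835,.2015,.265],"n1")
```

```text
n1 shift [ 69.4 292.5  13.1] rows@38 7.9 yaw_y 79.8 z-axis [ 0.005 -0.001 -1.   ]
```

```bash
cat >> h.py <<'E'
NT=[(249,200),(249,225),(207,226),(204,258),(246,262)]; NS=[(223,248),(241,265.5),(203,294),(225,323),(268,295)]
def check(ids):
    it=read_camera("top");isc=read_camera("scene")
    for i in ids:
        o=[]
        for c,im,u in(("top",it,NT[i]),("scene",isc,NS[i])):
            try: v,A=nutpix(im,u); o+=[A,back(c,v,.009)[:2].round(4)]
            except Exception as e: o+=["none"]
        print(i,*o)
E
python3 -c "
from h import *
check([0,1,2,3,4])"
```

```text
0 none none
1 74 [0.5864 0.1981] 77 [0.5808 0.2033]
2 78 [0.5863 0.3505] 109 [0.5825 0.3532]
3 83 [0.4712 0.3597] 110 [0.4668 0.3635]
4 75 [0.453 0.211] 89 [0.4484 0.2157]
```

Request:
{"name": "step_arm", "arguments": {
  "targets": [
    [[0, 0, 0], [8.7, 36.6, 0], 60],
    [[0, 0, 0], [8.7, 36.6, 0], 60],
    [[0, 0, 0], [8.7, 36.6, 0], 60],
    [[0, 0, 0], [8.7, 36.6, 0], 60],
    [[0, 0, 0], [8.7, 36.6, 0], 60]
  ]
}}

```text
time: 8.38
tool_pos: [0.588, 0.0908, 0.2745]
tcp_rot: [0.28, 3.128, 0.001]
wrist_force: [0.9, 0.0, -0.2]
width: 0.704
grip_force: 0.0
```

Request:
{"name": "step_arm", "arguments": {
  "targets": [
    [[0, 0, 0], [8.7, 36.6, 0], 60],
    [[0, 0, 0], [8.7, 36.6, 0], 60],
    [[0, 0, 0], [8.7, 36.6, 20], 60],
    [[0, 0, 0], [0, 0, 30], 60],
    [[0, 0, 0], [0, 0, 0], 60]
  ]
}}

```text
time: 8.8
tool_pos: [0.5786, 0.2025, 0.2191]
tcp_rot: [-0.272, -3.122, 0.005]
wrist_force: [-1.5, -1.7, -2.2]
width: 0.702
grip_force: 0.0
```

```bash
python3 -c "
from h import *
to([.5835,.2015,.080])"
```

```text
shift [ -6.1   0.4 139. ] rows@38 3.7 yaw_y 80.0 z-axis [-0.008 -0.002 -1.   ]
```

Request:
{"name": "step_arm", "arguments": {
  "targets": [
    [[0, 0, 0], [-2, 0, 36], 60],
    [[0, 0, 0], [0, 0, 36], 60],
    [[0, 0, 0], [0, 0, 36], 60],
    [[0, 0, 0], [0, 0, 20], 60],
    [[0, 0, 0], [0, 0, 9], 60]
  ]
}}

```text
time: 9.22
tool_pos: [0.5818, 0.1989, 0.0841]
tcp_rot: [-0.28, -3.123, 0.004]
wrist_force: [-0.2, -0.4, -0.2]
width: 0.704
grip_force: 0.0
```

Request:
{"name": "step_arm", "arguments": {
  "targets": [
    [[0, 0, 0], [0, 0, 0], 60],
    [[0, 0, 0], [0, 0, 0], 28],
    [[0, 0, 0], [0, 0, 0], 28],
    [[0, 0, 0], [0, 0, 0], 28],
    [[0, 0, 0], [0, 0, 0], 28]
  ]
}}

```text
time: 9.63
tool_pos: [0.5854, 0.201, 0.0896]
tcp_rot: [0.279, 3.126, 0.002]
wrist_force: [0.4, 0.6, 0.7]
width: 0.324
grip_force: 0.0
```

Request:
{"name": "step_arm", "arguments": {
  "targets": [
    [[0, 0, 0], [0, 0, 0], 28],
    [[0, 0, 0], [0, 0, -30], 28],
    [[0, 0, 0], [0, 0, -39], 28],
    [[0, 0, 0], [0, 0, -39], 28],
    [[0, 0, 0], [0, 0, -39], 28]
  ]
}}

```text
time: 10.05
tool_pos: [0.5835, 0.2006, 0.2361]
tcp_rot: [-0.279, -3.129, 0.0]
wrist_force: [1.2, 0.9, -2.1]
width: 0.328
grip_force: 0.0
```

```bash
python3 -c "
from h import *
to([*W(P,(0,.085,0))[:2],.265])"
```

```text
shift [ -67.9 -295.7  -28.9] rows@38 8.0 yaw_y 79.8 z-axis [-0. -0. -1.]
```

Missed because it was 10 mm too high; the fingers closed above the nut. I'll go again, lower.

Request:
{"name": "step_arm", "arguments": {
  "targets": [
    [[0, 0, 0], [1, 0, 38], 60],
    [[0, 0, 0], [0, 0, 38], 60],
    [[0, 0, 0], [0, 0, 38], 60],
    [[0, 0, 0], [0, 0, 28], 60],
    [[0, 0, 0], [0, 0, 15], 60]
  ]
}}

```text
time: 10.47
tool_pos: [0.5803, 0.2001, 0.0736]
tcp_rot: [-0.278, -3.124, 0.003]
wrist_force: [0.1, -0.4, -0.2]
width: 0.702
grip_force: 0.0
```

Request:
{"name": "step_arm", "arguments": {
  "targets": [
    [[0, 0, 0], [0, 0, 0], 60],
    [[0, 0, 0], [0, 0, 0], 28],
    [[0, 0, 0], [0, 0, 0], 28],
    [[0, 0, 0], [0, 0, 0], 28],
    [[0, 0, 0], [0, 0, 0], 28]
  ]
}}

```text
time: 10.88
tool_pos: [0.5845, 0.2013, 0.0795]
tcp_rot: [0.279, 3.126, 0.002]
wrist_force: [0.2, 0.2, 2.9]
width: 0.387
grip_force: 40.2
```

Request:
{"name": "step_arm", "arguments": {
  "targets": [
    [[0, 0, 0], [0, 0, -30], 28],
    [[0, 0, 0], [0, 0, -39], 28],
    [[0, 0, 0], [0, 0, -39], 28],
    [[0, 0, 0], [0, 0, -39], 28],
    [[0, 0, 0], [0, 0, -39], 28]
  ]
}}

```text
time: 11.3
tool_pos: [0.5829, 0.2008, 0.2665]
tcp_rot: [0.279, 3.127, 0.001]
wrist_force: [0.6, 0.3, -0.8]
width: 0.383
grip_force: 40.0
```

Request:
{"name": "step_arm", "arguments": {
  "targets": [
    [[0, 0, 0], [-8.2, -37, 0], 28],
    [[0, 0, 0], [-8.2, -37, 0], 28],
    [[0, 0, 0], [-8.2, -37, 0], 28],
    [[0, 0, 0], [-8.2, -37, 0], 28],
    [[0, 0, 0], [-8.2, -37, 0], 28]
  ]
}}

```text
time: 11.72
tool_pos: [0.5907, 0.01, 0.2651]
tcp_rot: [0.278, 3.126, 0.0]
wrist_force: [1.4, 0.2, -0.9]
width: 0.387
grip_force: 40.0
```

Request:
{"name": "step_arm", "arguments": {
  "targets": [
    [[0, 0, 0], [-8.2, -37, 0], 28],
    [[0, 0, 0], [-8.2, -37, 0], 28],
    [[0, 0, 0], [-8.2, -37, 0], 28],
    [[0, 0, 0], [0, 0, 0], 28],
    [[0, 0, 0], [0, 0, 0], 28]
  ]
}}

```text
time: 12.13
tool_pos: [0.5953, -0.1043, 0.2645]
tcp_rot: [0.285, 3.127, -0.0]
wrist_force: [0.3, 0.1, -0.8]
width: 0.384
grip_force: 40.1
```

```bash
python3 -c "
from h import *
to([*W(P,(0,.085,0))[:2],.198])
check([2,3,4])"
```

```text
shift [-2.3  2.3 66.5] rows@38 1.8 yaw_y 79.6 z-axis [ 0.002 -0.    -1.   ]
2 77 [0.5864 0.3503] 107 [0.5828 0.3533]
3 82 [0.4713 0.3598] 111 [0.4668 0.3637]
4 75 [0.453 0.211] 90 [0.4485 0.2158]
```

Request:
{"name": "step_arm", "arguments": {
  "targets": [
    [[0, 0, 0], [-2, 0, 22], 28],
    [[0, 0, 0], [0, 0, 20], 28],
    [[0, 0, 0], [0, 0, 18], 28],
    [[0, 0, 0], [0, 0, 0], 28],
    [[0, 0, 0], [0, 0, 0], 45]
  ]
}}

```text
time: 12.65
tool_pos: [0.5964, -0.1006, 0.2024]
tcp_rot: [-0.275, -3.127, -0.001]
wrist_force: [-0.1, -0.4, -0.1]
width: 0.511
grip_force: 0.0
```

Request:
{"name": "step_arm", "arguments": {
  "targets": [
    [[0, 0, 0], [0, 0, 0], 45],
    [[0, 0, 0], [0, 0, 0], 45],
    [[0, 0, 0], [0, 0, -20], 45],
    [[0, 0, 0], [0, 0, -35], 45],
    [[0, 0, 0], [0, 0, -20], 45]
  ]
}}

```text
time: 13.07
tool_pos: [0.5985, -0.1025, 0.2827]
tcp_rot: [0.278, 3.124, -0.001]
wrist_force: [1.3, -0.2, 1.5]
width: 0.53
grip_force: 0.0
```

Request:
{"name": "step_arm", "arguments": {
  "targets": [
    [[0, 0, 0], [7.6, 37.1, 0], 60],
    [[0, 0, 0], [7.6, 37.1, 0], 60],
    [[0, 0, 0], [7.6, 37.1, 0], 60],
    [[0, 0, 0], [7.6, 37.1, 0], 60],
    [[0, 0, 0], [7.6, 37.1, 0], 60]
  ]
}}

```text
time: 13.48
tool_pos: [0.5931, 0.0886, 0.2807]
tcp_rot: [0.279, 3.125, 0.001]
wrist_force: [0.5, 0.1, 0.4]
width: 0.7
grip_force: 0.0
```

Request:
{"name": "step_arm", "arguments": {
  "targets": [
    [[0, 0, 0], [7.6, 37.1, 0], 60],
    [[0, 0, 0], [7.6, 37.1, 0], 60],
    [[0, 0, 0], [7.6, 37.1, 0], 60],
    [[0, 0, 0], [7.6, 37.1, 0], 60],
    [[0, 0, 0], [7.6, 37.1, 0], 60]
  ]
}}

```text
time: 13.9
tool_pos: [0.5882, 0.2785, 0.2806]
tcp_rot: [0.278, 3.126, 0.003]
wrist_force: [-0.3, -0.7, 1.1]
width: 0.7
grip_force: 0.0
```

Request:
{"name": "step_arm", "arguments": {
  "targets": [
    [[0, 0, 0], [7.6, 37.1, 0], 60],
    [[0, 0, 0], [7.6, 37.1, 0], 60],
    [[0, 0, 0], [0, 0, 30], 60],
    [[0, 0, 0], [0, 0, 0], 60],
    [[0, 0, 0], [0, 0, 0], 60]
  ]
}}

```text
time: 14.32
tool_pos: [0.5851, 0.3519, 0.2474]
tcp_rot: [-0.277, -3.127, 0.003]
wrist_force: [0.1, -0.5, 0.3]
width: 0.698
grip_force: 0.0
```

```bash
python3 -c "
from h import *
to([.5845,.352,.079])"
```

```text
shift [  0.2   0.4 168.4] rows@38 4.4 yaw_y 79.9 z-axis [-0.003 -0.002 -1.   ]
```

Request:
{"name": "step_arm", "arguments": {
  "targets": [
    [[0, 0, 0], [0, 0, 38], 60],
    [[0, 0, 0], [0, 0, 38], 60],
    [[0, 0, 0], [0, 0, 38], 60],
    [[0, 0, 0], [0, 0, 34], 60],
    [[0, 0, 0], [0, 0, 21], 60]
  ]
}}

```text
time: 14.73
tool_pos: [0.5856, 0.3497, 0.0773]
tcp_rot: [-0.282, -3.127, 0.003]
wrist_force: [-0.5, -0.5, -1.1]
width: 0.701
grip_force: 0.0
```

Request:
{"name": "step_arm", "arguments": {
  "targets": [
    [[0, 0, 0], [0, 0, 0], 60],
    [[0, 0, 0], [0, 0, 0], 28],
    [[0, 0, 0], [0, 0, 0], 28],
    [[0, 0, 0], [0, 0, 0], 28],
    [[0, 0, 0], [0, 0, 0], 28]
  ]
}}

```text
time: 15.15
tool_pos: [0.5884, 0.3526, 0.083]
tcp_rot: [0.279, 3.124, 0.005]
wrist_force: [0.7, -1.2, 4.4]
width: 0.379
grip_force: 40.1
```

Request:
{"name": "step_arm", "arguments": {
  "targets": [
    [[0, 0, 0], [0, 0, -30], 28],
    [[0, 0, 0], [0, 0, -38], 28],
    [[0, 0, 0], [0, 0, -38], 28],
    [[0, 0, 0], [0, 0, -38], 28],
    [[0, 0, 0], [0, 0, -38], 28]
  ]
}}

```text
time: 15.57
tool_pos: [0.5862, 0.352, 0.2649]
tcp_rot: [0.278, 3.127, 0.002]
wrist_force: [-0.3, -0.0, -0.2]
width: 0.378
grip_force: 39.8
```

Request:
{"name": "step_arm", "arguments": {
  "targets": [
    [[0, 0, 0], [-7.6, -37.1, 0], 28],
    [[0, 0, 0], [-7.6, -37.1, 0], 28],
    [[0, 0, 0], [-7.6, -37.1, 0], 28],
    [[0, 0, 0], [-7.6, -37.1, 0], 28],
    [[0, 0, 0], [-7.6, -37.1, 0], 28]
  ]
}}

```text
time: 15.98
tool_pos: [0.5908, 0.1612, 0.2634]
tcp_rot: [0.277, 3.126, 0.001]
wrist_force: [0.9, -0.1, -1.2]
width: 0.378
grip_force: 39.8
```

Request:
{"name": "step_arm", "arguments": {
  "targets": [
    [[0, 0, 0], [-7.6, -37.1, 0], 28],
    [[0, 0, 0], [-7.6, -37.1, 0], 28],
    [[0, 0, 0], [-7.6, -37.1, 0], 28],
    [[0, 0, 0], [-7.6, -37.1, 0], 28],
    [[0, 0, 0], [-7.6, -37.1, 0], 28]
  ]
}}

```text
time: 16.4
tool_pos: [0.5954, -0.0285, 0.2633]
tcp_rot: [0.278, 3.126, 0.0]
wrist_force: [-0.1, -0.1, -0.5]
width: 0.381
grip_force: 39.8
```

Request:
{"name": "step_arm", "arguments": {
  "targets": [
    [[0, 0, 0], [-7.6, -37.1, 0], 28],
    [[0, 0, 0], [-7.6, -37.1, 0], 28],
    [[0, 0, 0], [0, 0, 0], 28],
    [[0, 0, 0], [0, 0, 0], 28],
    [[0, 0, 0], [0, 0, 0], 28]
  ]
}}

```text
time: 16.82
tool_pos: [0.5973, -0.1024, 0.2624]
tcp_rot: [0.28, 3.128, 0.001]
wrist_force: [0.3, -0.2, 0.2]
width: 0.378
grip_force: 39.9
```

```bash
python3 -c "
from h import *
to([*W(P,(0,.085,0))[:2],.206])
check([2,3,4])"
```

```text
shift [-0.7  0.1 56.4] rows@38 1.5 yaw_y 79.8 z-axis [ 0.002  0.    -1.   ]
2 9 [0.6252 0.374 ] none
3 82 [0.4713 0.3598] 103 [0.467  0.3645]
4 75 [0.453 0.211] 89 [0.4484 0.2157]
```

Request:
{"name": "step_arm", "arguments": {
  "targets": [
    [[0, 0, 0], [0, 0, 20], 28],
    [[0, 0, 0], [0, 0, 20], 28],
    [[0, 0, 0], [0, 0, 16], 28],
    [[0, 0, 0], [0, 0, 0], 28],
    [[0, 0, 0], [0, 0, 0], 45]
  ]
}}

```text
time: 17.33
tool_pos: [0.5965, -0.1008, 0.2045]
tcp_rot: [-0.275, -3.127, -0.001]
wrist_force: [-0.1, -0.0, 0.1]
width: 0.503
grip_force: 0.0
```

Request:
{"name": "step_arm", "arguments": {
  "targets": [
    [[0, 0, 0], [0, 0, 0], 45],
    [[0, 0, 0], [0, 0, 0], 45],
    [[0, 0, 0], [0, 0, -20], 45],
    [[0, 0, 0], [0, 0, -35], 45],
    [[0, 0, 0], [0, 0, -20], 45]
  ]
}}

```text
time: 17.75
tool_pos: [0.5984, -0.1025, 0.2846]
tcp_rot: [0.278, 3.125, -0.001]
wrist_force: [0.5, -0.7, 0.5]
width: 0.522
grip_force: 0.0
```

Request:
{"name": "step_arm", "arguments": {
  "targets": [
    [[0, 0, 0], [15.8, 33.5, 0], 60],
    [[0, 0, 0], [15.8, 33.5, 0], 60],
    [[0, 0, 0], [15.8, 33.5, 0], 60],
    [[0, 0, 0], [15.8, 33.5, 0], 60],
    [[0, 0, 0], [15.8, 33.5, 0], 60]
  ]
}}

```text
time: 18.17
tool_pos: [0.5491, 0.0779, 0.2824]
tcp_rot: [0.28, 3.126, 0.001]
wrist_force: [-0.2, 0.9, -0.3]
width: 0.701
grip_force: 0.0
```

Request:
{"name": "step_arm", "arguments": {
  "targets": [
    [[0, 0, 0], [15.8, 33.5, 0], 60],
    [[0, 0, 0], [15.8, 33.5, 0], 60],
    [[0, 0, 0], [15.8, 33.5, 0], 60],
    [[0, 0, 0], [15.8, 33.5, 0], 60],
    [[0, 0, 0], [15.8, 33.5, 0], 60]
  ]
}}

```text
time: 18.58
tool_pos: [0.5008, 0.2572, 0.2825]
tcp_rot: [0.279, 3.126, 0.003]
wrist_force: [0.8, 0.5, -0.1]
width: 0.704
grip_force: 0.0
```

Request:
{"name": "step_arm", "arguments": {
  "targets": [
    [[0, 0, 0], [15.8, 33.5, 0], 60],
    [[0, 0, 0], [15.8, 33.5, 0], 60],
    [[0, 0, 0], [15.8, 33.5, 30], 60],
    [[0, 0, 0], [0, 0, 0], 60],
    [[0, 0, 0], [0, 0, 0], 60]
  ]
}}

```text
time: 19.0
tool_pos: [0.4721, 0.3595, 0.2538]
tcp_rot: [-0.273, -3.129, 0.001]
wrist_force: [-0.5, -1.3, 0.0]
width: 0.704
grip_force: 0.0
```

```bash
python3 -c "
from h import *
to([.469,.362,.080])"
```

```text
shift [  3.4   2.1 173.8] rows@38 4.6 yaw_y 80.0 z-axis [-0.001 -0.001 -1.   ]
```

Request:
{"name": "step_arm", "arguments": {
  "targets": [
    [[0, 0, 0], [2, 2, 39], 60],
    [[0, 0, 0], [0, 0, 38], 60],
    [[0, 0, 0], [0, 0, 38], 60],
    [[0, 0, 0], [0, 0, 36], 60],
    [[0, 0, 0], [0, 0, 22], 60]
  ]
}}

```text
time: 19.42
tool_pos: [0.4714, 0.3585, 0.079]
tcp_rot: [-0.281, -3.128, 0.003]
wrist_force: [-1.1, -0.3, -0.2]
width: 0.702
grip_force: 0.0
```

Request:
{"name": "step_arm", "arguments": {
  "targets": [
    [[0, 0, 0], [0, 0, 0], 60],
    [[0, 0, 0], [0, 0, 0], 28],
    [[0, 0, 0], [0, 0, 0], 28],
    [[0, 0, 0], [0, 0, 0], 28],
    [[0, 0, 0], [0, 0, 0], 28]
  ]
}}

```text
time: 19.83
tool_pos: [0.4739, 0.3614, 0.0844]
tcp_rot: [0.279, 3.124, 0.005]
wrist_force: [0.9, -2.7, 4.0]
width: 0.371
grip_force: 39.6
```

Request:
{"name": "step_arm", "arguments": {
  "targets": [
    [[0, 0, 0], [0, 0, -30], 28],
    [[0, 0, 0], [0, 0, -38], 28],
    [[0, 0, 0], [0, 0, -38], 28],
    [[0, 0, 0], [0, 0, -38], 28],
    [[0, 0, 0], [0, 0, -38], 28]
  ]
}}

```text
time: 20.25
tool_pos: [0.4716, 0.3604, 0.2665]
tcp_rot: [0.279, 3.127, 0.002]
wrist_force: [1.9, 0.8, -0.7]
width: 0.37
grip_force: 39.7
```

Request:
{"name": "step_arm", "arguments": {
  "targets": [
    [[0, 0, 0], [-15.6, -33.5, 0], 28],
    [[0, 0, 0], [-15.6, -33.5, 0], 28],
    [[0, 0, 0], [-15.6, -33.5, 0], 28],
    [[0, 0, 0], [-15.6, -33.5, 0], 28],
    [[0, 0, 0], [-15.6, -33.5, 0], 28]
  ]
}}

```text
time: 20.67
tool_pos: [0.5191, 0.1804, 0.265]
tcp_rot: [0.277, 3.126, 0.002]
wrist_force: [0.9, 0.7, -0.6]
width: 0.369
grip_force: 39.8
```

Request:
{"name": "step_arm", "arguments": {
  "targets": [
    [[0, 0, 0], [-15.6, -33.5, 0], 28],
    [[0, 0, 0], [-15.6, -33.5, 0], 28],
    [[0, 0, 0], [-15.6, -33.5, 0], 28],
    [[0, 0, 0], [-15.6, -33.5, 0], 28],
    [[0, 0, 0], [-15.6, -33.5, 0], 28]
  ]
}}

```text
time: 21.08
tool_pos: [0.5663, 0.0013, 0.2649]
tcp_rot: [0.278, 3.126, 0.0]
wrist_force: [0.5, 0.8, -0.9]
width: 0.367
grip_force: 39.8
```

Request:
{"name": "step_arm", "arguments": {
  "targets": [
    [[0, 0, 0], [-15.6, -33.5, 0], 28],
    [[0, 0, 0], [-15.6, -33.5, 0], 28],
    [[0, 0, 0], [-15.6, -33.5, 0], 28],
    [[0, 0, 0], [0, 0, 0], 28],
    [[0, 0, 0], [0, 0, 0], 28]
  ]
}}

```text
time: 21.5
tool_pos: [0.5947, -0.1062, 0.2644]
tcp_rot: [0.284, 3.127, -0.0]
wrist_force: [-0.7, 1.2, -1.3]
width: 0.368
grip_force: 39.8
```

```bash
python3 -c "
from h import *
to([*W(P,(0,.085,0))[:2],.21])
check([2,3,4])"
```

```text
shift [-2.6  4.3 54.4] rows@38 1.4 yaw_y 79.6 z-axis [ 0.002 -0.    -1.   ]
2 9 [0.6252 0.374 ] none
3 12 [0.4468 0.3267] none
4 75 [0.453 0.211] 89 [0.4484 0.2157]
```

Request:
{"name": "step_arm", "arguments": {
  "targets": [
    [[0, 0, 0], [-1, 2, 20], 28],
    [[0, 0, 0], [0, 0, 20], 28],
    [[0, 0, 0], [0, 0, 14], 28],
    [[0, 0, 0], [0, 0, 0], 28],
    [[0, 0, 0], [0, 0, 0], 45]
  ]
}}

```text
time: 22.02
tool_pos: [0.5955, -0.1005, 0.2097]
tcp_rot: [0.275, 3.129, 0.0]
wrist_force: [-0.5, -0.8, 0.1]
width: 0.495
grip_force: 0.0
```

Request:
{"name": "step_arm", "arguments": {
  "targets": [
    [[0, 0, 0], [0, 0, 0], 45],
    [[0, 0, 0], [0, 0, 0], 45],
    [[0, 0, 0], [0, 0, -20], 45],
    [[0, 0, 0], [0, 0, -35], 45],
    [[0, 0, 0], [0, 0, -20], 45]
  ]
}}

```text
time: 22.43
tool_pos: [0.596, -0.1019, 0.2867]
tcp_rot: [0.278, 3.127, -0.0]
wrist_force: [1.1, -0.3, -0.3]
width: 0.527
grip_force: 0.0
```

Request:
{"name": "step_arm", "arguments": {
  "targets": [
    [[0, 0, 0], [19.8, 28.6, 0], 60],
    [[0, 0, 0], [19.8, 28.6, 0], 60],
    [[0, 0, 0], [19.8, 28.6, 0], 60],
    [[0, 0, 0], [19.8, 28.6, 0], 60],
    [[0, 0, 0], [19.8, 28.6, 0], 60]
  ]
}}

```text
time: 22.85
tool_pos: [0.5224, 0.0574, 0.2845]
tcp_rot: [0.279, 3.129, 0.001]
wrist_force: [0.2, 0.7, 0.4]
width: 0.702
grip_force: 0.0
```

Request:
{"name": "step_arm", "arguments": {
  "targets": [
    [[0, 0, 0], [19.8, 28.6, 0], 60],
    [[0, 0, 0], [19.8, 28.6, 0], 60],
    [[0, 0, 0], [19.8, 28.6, 0], 60],
    [[0, 0, 0], [19.8, 28.6, 0], 60],
    [[0, 0, 0], [19.8, 28.6, 0], 60]
  ]
}}

```text
time: 23.27
tool_pos: [0.45, 0.2158, 0.2845]
tcp_rot: [0.278, 3.128, 0.001]
wrist_force: [-0.2, -1.2, -0.4]
width: 0.703
grip_force: 0.0
```

Request:
{"name": "step_arm", "arguments": {
  "targets": [
    [[0, 0, 0], [0, 0, 30], 60],
    [[0, 0, 0], [0, 0, 0], 60],
    [[0, 0, 0], [0, 0, 0], 60]
  ]
}}

```text
time: 23.52
tool_pos: [0.4496, 0.214, 0.2527]
tcp_rot: [-0.276, -3.126, 0.004]
wrist_force: [-0.0, -0.2, 0.5]
width: 0.701
grip_force: 0.0
```

```bash
python3 -c "
from h import *
to([.451,.213,.080])"
```

```text
shift [ -2.2  -0.3 172.7] rows@38 4.5 yaw_y 79.9 z-axis [-0.004 -0.002 -1.   ]
```

Request:
{"name": "step_arm", "arguments": {
  "targets": [
    [[0, 0, 0], [-2, -1, 39], 60],
    [[0, 0, 0], [0, 0, 38], 60],
    [[0, 0, 0], [0, 0, 38], 60],
    [[0, 0, 0], [0, 0, 37], 60],
    [[0, 0, 0], [0, 0, 22], 60]
  ]
}}

```text
time: 23.93
tool_pos: [0.4523, 0.2111, 0.0777]
tcp_rot: [-0.282, -3.126, 0.003]
wrist_force: [-0.2, -0.6, -0.1]
width: 0.7
grip_force: 0.0
```

Request:
{"name": "step_arm", "arguments": {
  "targets": [
    [[0, 0, 0], [0, 0, 0], 60],
    [[0, 0, 0], [0, 0, 0], 28],
    [[0, 0, 0], [0, 0, 0], 28],
    [[0, 0, 0], [0, 0, 0], 28],
    [[0, 0, 0], [0, 0, 0], 28]
  ]
}}

```text
time: 24.35
tool_pos: [0.4554, 0.2134, 0.0829]
tcp_rot: [0.279, 3.124, 0.004]
wrist_force: [1.0, -0.7, 3.6]
width: 0.352
grip_force: 40.1
```

Request:
{"name": "step_arm", "arguments": {
  "targets": [
    [[0, 0, 0], [0, 0, -25], 28],
    [[0, 0, 0], [0, 0, -35], 28],
    [[0, 0, 0], [0, 0, -38], 28],
    [[0, 0, 0], [0, 0, -38], 28],
    [[0, 0, 0], [0, 0, -46], 28]
  ]
}}

```text
time: 24.77
tool_pos: [0.4524, 0.2126, 0.2603]
tcp_rot: [0.279, 3.129, 0.001]
wrist_force: [0.9, 1.2, -1.0]
width: 0.352
grip_force: 39.9
```

Request:
{"name": "step_arm", "arguments": {
  "targets": [
    [[0, 0, 0], [-19.7, -28.6, 0], 28],
    [[0, 0, 0], [-19.7, -28.6, 0], 28],
    [[0, 0, 0], [-19.7, -28.6, 0], 28],
    [[0, 0, 0], [-19.7, -28.6, 0], 28],
    [[0, 0, 0], [-19.7, -28.6, 0], 28]
  ]
}}

```text
time: 25.18
tool_pos: [0.5253, 0.0534, 0.2597]
tcp_rot: [0.278, 3.126, 0.001]
wrist_force: [0.7, -0.1, -1.3]
width: 0.352
grip_force: 39.9
```

Request:
{"name": "step_arm", "arguments": {
  "targets": [
    [[0, 0, 0], [-19.7, -28.6, 0], 28],
    [[0, 0, 0], [-19.7, -28.6, 0], 28],
    [[0, 0, 0], [-19.7, -28.6, 0], 28],
    [[0, 0, 0], [-19.7, -28.6, 0], 28],
    [[0, 0, 0], [-19.7, -28.6, 0], 28]
  ]
}}

```text
time: 25.6
tool_pos: [0.597, -0.1052, 0.2595]
tcp_rot: [0.279, 3.127, -0.0]
wrist_force: [0.7, 0.2, 0.3]
width: 0.353
grip_force: 39.9
```

Request:
{"name": "step_arm", "arguments": {
  "targets": [
    [[0, 0, 0], [0, 0, 0], 28],
    [[0, 0, 0], [0, 0, 0], 28],
    [[0, 0, 0], [0, 0, 0], 28]
  ]
}}

```text
time: 25.85
tool_pos: [0.5962, -0.1034, 0.2585]
tcp_rot: [0.28, 3.128, 0.001]
wrist_force: [0.1, 0.3, -2.4]
width: 0.353
grip_force: 39.9
```

```bash
python3 -c "
from h import *
to([*W(P,(0,.085,0))[:2],.212])
check([4])"
```

```text
shift [-1.7  1.3 46.5] rows@38 1.2 yaw_y 79.8 z-axis [ 0.001  0.    -1.   ]
4 1 [0.4296 0.2098] none
```

Request:
{"name": "step_arm", "arguments": {
  "targets": [
    [[0, 0, 0], [-1, 1, 18], 28],
    [[0, 0, 0], [0, 0, 18], 28],
    [[0, 0, 0], [0, 0, 10], 28],
    [[0, 0, 0], [0, 0, 0], 28],
    [[0, 0, 0], [0, 0, 0], 45]
  ]
}}

```text
time: 26.37
tool_pos: [0.6005, -0.1022, 0.2182]
tcp_rot: [0.275, 3.119, -0.002]
wrist_force: [0.2, 0.0, -0.5]
width: 0.484
grip_force: 0.0
```

Request:
{"name": "step_arm", "arguments": {
  "targets": [
    [[0, 0, 0], [0, 0, 0], 45],
    [[0, 0, 0], [0, 0, 0], 45],
    [[0, 0, 0], [0, 0, -20], 45],
    [[0, 0, 0], [0, 0, -35], 45],
    [[0, 0, 0], [0, 0, -20], 45]
  ]
}}

```text
time: 26.78
tool_pos: [0.5972, -0.1019, 0.2878]
tcp_rot: [-0.277, -3.129, -0.0]
wrist_force: [1.6, -0.3, 0.6]
width: 0.523
grip_force: 0.0
```

Request:
{"name": "step_arm", "arguments": {
  "targets": [
    [[0, 0, 0], [25.6, -17.6, 0], 0],
    [[0, 0, 0], [25.6, -17.6, 0], 0],
    [[0, 0, 0], [25.6, -17.6, 0], 0],
    [[0, 0, 0], [25.6, -17.6, 0], 0],
    [[0, 0, 0], [25.6, -17.6, 0], 0]
  ]
}}

```text
time: 27.2
tool_pos: [0.4541, -0.1661, 0.2855]
tcp_rot: [-0.276, -3.127, -0.001]
wrist_force: [-0.2, -0.4, 0.7]
width: 0.001
grip_force: 0.0
```

Request:
{"name": "step_arm", "arguments": {
  "targets": [
    [[0, 0, 0], [0, 0, 0], 0],
    [[0, 0, 0], [0, 0, 0], 0],
    [[0, 0, 0], [0, 0, 0], 0]
  ]
}}

```text
time: 27.45
tool_pos: [0.456, -0.1662, 0.2864]
tcp_rot: [0.279, 3.129, 0.001]
wrist_force: [-0.4, 0.1, 0.7]
width: -0.001
grip_force: 0.0
```

Run:
```python
from h import *
to([*W(P,(-.128,-.003,0))[:2],.230])
ims=[read_camera("top")[180:280,270:390],read_camera("scene")[130:230,250:370]]
cv2.imwrite("pics/pot2.png",np.hstack([cv2.resize(i,(396,330),interpolation=cv2.INTER_CUBIC) for i in ims])[:,:,::-1])
```

```text
shift [-1.1 -0.9 56.4] rows@38 1.5 yaw_y 79.8 z-axis [ 0.     0.001 -1.   ]
```

View pics/pot2.png

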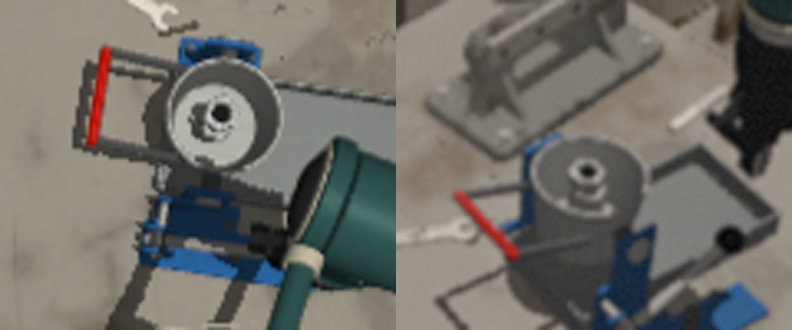

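Run:
```python
from h import *
g=lambda X:np.concatenate([proj("top",X)[0]-(337.3,214.2),proj("scene",X)[0]-(308.2,181.5)])
k=least_squares(g,[.6,-.1,.12]);print(k.x,k.fun.round(1),W(P,(0,.085,.12)))
im=read_camera("top")[190:240,310:365]; cv2.imwrite("pics/pot3.png",np.hstack([cv2.resize(im,(440,400),interpolation=cv2.INTER_CUBIC),cv2.resize(read_camera("scene")[165:205,288:332],(355,400),interpolation=cv2.INTER_CUBIC)])[:,:,::-1])
for z in(.02,.04,.06,.08): print(z,proj("top",W(P,(0,.085,.08+z))).round(1),proj("scene",W(P,(0,.085,.08+z))).round(1))
```

```text
[ 0.5962713  -0.10342538  0.15785841] [ 0.2  0.2 -0.3 -0.1] [ 0.59811452 -0.10244841  0.12      ]
0.02 [[335.3 216.5]] [[306.  193.8]]
0.04 [[335.9 215.6]] [[306.5 189.6]]
0.06 [[336.6 214.7]] [[306.9 185.2]]
0.08 [[337.2 213.8]] [[307.3 180.8]]
```

View pics/pot3.png

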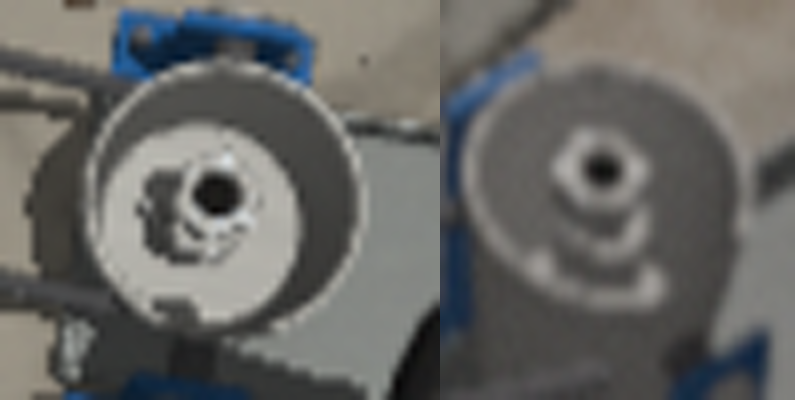

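A tower of five nuts stands centred in the pot, its top near z=0.158. All are inside, but it would topple over the rim when tipped, so I'll push the top nuts off sideways with closed fingers.

```bash
python3 -c "
from h import *
to([*W(P,(-.034,.083,0))[:2],.204])"
```

```text
shift [-93.9  85.4  82.6] rows@38 4.0 yaw_y 79.9 z-axis [-0.  0. -1.]
```

Request:
{"name": "step_arm", "arguments": {
  "targets": [
    [[0, 0, 0], [-23.5, 21.3, 0], 0],
    [[0, 0, 0], [-23.5, 21.3, 0], 0],
    [[0, 0, 0], [-23.5, 21.3, 0], 0],
    [[0, 0, 0], [-23.5, 21.3, 0], 0],
    [[0, 0, 0], [0, 0, 0], 0]
  ]
}}

```text
time: 28.07
tool_pos: [0.5681, -0.0964, 0.2865]
tcp_rot: [0.273, 3.127, 0.003]
wrist_force: [0.3, -0.4, 0.3]
width: -0.001
grip_force: 0.0
```

Request:
{"name": "step_arm", "arguments": {
  "targets": [
    [[0, 0, 0], [0, 0, 25], 0],
    [[0, 0, 0], [0, 0, 0], 0],
    [[0, 0, 0], [0, 0, 0], 0]
  ]
}}

```text
time: 28.32
tool_pos: [0.5624, -0.0989, 0.2597]
tcp_rot: [-0.277, -3.124, -0.001]
wrist_force: [0.3, -0.6, 0.2]
width: -0.001
grip_force: 0.0
```

```bash
python3 -c "
from h import *
to([*W(P,(-.034,.083,0))[:2],.204])"
```

```text
shift [-2.1  0.6 55.7] rows@38 1.5 yaw_y 79.9 z-axis [-0.005  0.001 -1.   ]
```

Request:
{"name": "step_arm", "arguments": {
  "targets": [
    [[0, 0, 0], [0, 0, 10], 0],
    [[0, 0, 0], [0, 0, 15], 0],
    [[0, 0, 0], [0, 0, 15], 0],
    [[0, 0, 0], [0, 0, 10], 0],
    [[0, 0, 0], [0, 0, 6], 0]
  ]
}}

```text
time: 28.73
tool_pos: [0.5627, -0.0997, 0.2049]
tcp_rot: [-0.28, -3.128, -0.0]
wrist_force: [-2.0, 0.9, 0.3]
width: 0.003
grip_force: 0.5
```

Request:
{"name": "step_arm", "arguments": {
  "targets": [
    [[0, 0, 0], [0, 0, 0], 0],
    [[0, 0, 0], [-7, 0, 0], 0],
    [[0, 0, 0], [-7, 0, 0], 0],
    [[0, 0, 0], [-7, 0, 0], 0],
    [[0, 0, 0], [-7, 0, 0], 0]
  ]
}}

```text
time: 29.15
tool_pos: [0.5929, -0.1048, 0.2069]
tcp_rot: [0.279, 3.127, -0.0]
wrist_force: [-0.5, 0.4, 0.8]
width: 0.004
grip_force: 0.0
```

Request:
{"name": "step_arm", "arguments": {
  "targets": [
    [[0, 0, 0], [-7, 0, 0], 0],
    [[0, 0, 0], [-5, 0, 0], 0],
    [[0, 0, 0], [0, 0, 0], 0],
    [[0, 0, 0], [0, 0, 0], 0],
    [[0, 0, 0], [0, 0, 0], 0]
  ]
}}

```text
time: 29.57
tool_pos: [0.6027, -0.1064, 0.2055]
tcp_rot: [-0.279, -3.128, -0.0]
wrist_force: [-0.2, -0.2, 0.9]
width: 0.0
grip_force: 0.0
```

Request:
{"name": "step_arm", "arguments": {
  "targets": [
    [[0, 0, 0], [0, 0, -15], 0],
    [[0, 0, 0], [0, 0, -35], 0],
    [[0, 0, 0], [0, 0, -35], 0],
    [[0, 0, 0], [34, 0, 0], 0],
    [[0, 0, 0], [34, 0, 0], 0]
  ]
}}

```text
time: 29.98
tool_pos: [0.5378, -0.0949, 0.2945]
tcp_rot: [0.278, 3.122, -0.001]
wrist_force: [-0.2, 0.4, -0.3]
width: 0.002
grip_force: 0.0
```

Request:
{"name": "step_arm", "arguments": {
  "targets": [
    [[0, 0, 0], [31, -29, 0], 0],
    [[0, 0, 0], [31, -29, 0], 0],
    [[0, 0, 0], [0, -29, 0], 0],
    [[0, 0, 0], [0, 0, 0], 0],
    [[0, 0, 0], [0, 0, 0], 0]
  ]
}}

```text
time: 30.4
tool_pos: [0.4601, -0.1691, 0.291]
tcp_rot: [0.283, 3.128, -0.0]
wrist_force: [0.2, -0.1, -1.2]
width: 0.002
grip_force: 0.0
```

Run:
```python
from h import *
to([*W(P,(-.128,-.003,0))[:2],.230])
im=read_camera("top")[190:240,310:365]; cv2.imwrite("pics/pot4.png",np.hstack([cv2.resize(im,(440,400),interpolation=cv2.INTER_CUBIC),cv2.resize(read_camera("scene")[165:205,288:332],(355,400),interpolation=cv2.INTER_CUBIC)])[:,:,::-1])
```

```text
shift [ 3.4  1.3 61. ] rows@38 1.6 yaw_y 79.6 z-axis [ 0.001 -0.    -1.   ]
```

View pics/pot4.png

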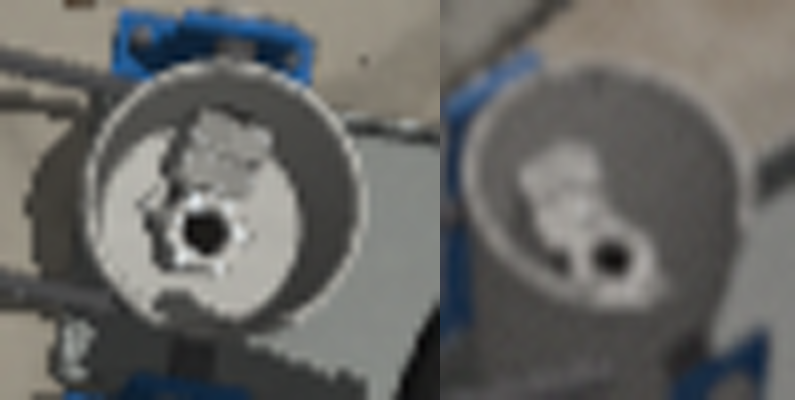

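The top two nuts now lie beside a low stack, well inside the pot. Now the strokes.

Request:
{"name": "step_arm", "arguments": {
  "targets": [
    [[0, 0, 0], [2, 0, 30], 0],
    [[0, 0, 0], [0, 0, 30], 0],
    [[0, 0, 0], [0, 0, 12], 0],
    [[0, 0, 0], [0, 0, 12], 0],
    [[0, 0, 0], [0, 0, 12], 0]
  ]
}}

```text
time: 30.92
tool_pos: [0.4601, -0.1686, 0.1954]
tcp_rot: [0.276, 3.128, -0.004]
wrist_force: [-2.0, -4.6, 6.5]
width: 0.001
grip_force: 3.1
```

Request:
{"name": "step_arm", "arguments": {
  "targets": [
    [[0, 0, 0], [0, 0, 15], 0],
    [[0, 0, 0], [0, 0, 15], 0],
    [[0, 0, 0], [0, 0, 15], 0],
    [[0, 0, 0], [0, 0, 10], 0],
    [[0, 0, 0], [0, 0, 0], 0]
  ]
}}

```text
time: 31.33
tool_pos: [0.4609, -0.1686, 0.1402]
tcp_rot: [0.277, 3.126, -0.002]
wrist_force: [0.8, -3.1, 7.1]
width: -0.0
grip_force: 3.4
```

Run:
```python
from h import *
s=read_state();print(s["tool_pos"],s["wrist_force"])
to([*W(P,(-.128,-.003,0))[:2],.137])
cv2.imwrite("pics/lev.png",cv2.resize(read_camera("scene")[160:250,290:400],(770,600),interpolation=cv2.INTER_CUBIC)[:,:,::-1])
```

```text
[ 0.46089696 -0.16863289  0.14022186] [ 0.82251435 -3.13897372  7.14256664]
 shift [4.1 0.6 3.2] rows@38 0.1 yaw_y 79.9 z-axis [ 0.003 -0.002 -1.   ]
```

View pics/lev.png

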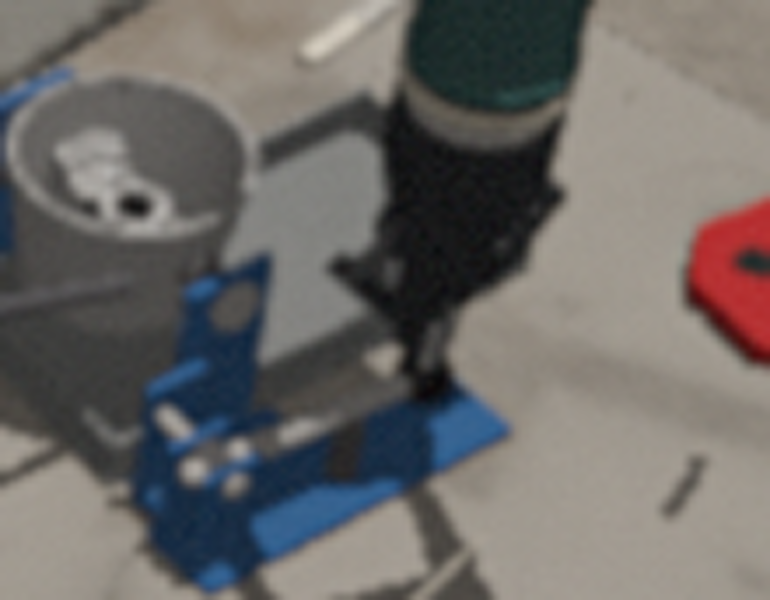

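The lever is almost at the bottom but the force is only 7 N, so I'll press on until it jumps at the stop.

Request:
{"name": "step_arm", "arguments": {
  "targets": [
    [[0, 0, 0], [2, 0, 3], 0],
    [[0, 0, 0], [0, 0, 2], 0],
    [[0, 0, 0], [0, 0, 0], 0]
  ]
}}

```text
time: 31.63
tool_pos: [0.4604, -0.1685, 0.1378]
tcp_rot: [0.277, 3.123, -0.003]
wrist_force: [1.3, -0.3, 8.6]
width: -0.002
grip_force: 3.9
```

Request:
{"name": "step_arm", "arguments": {
  "targets": [
    [[0, 0, 0], [0, 0, 2], 0],
    [[0, 0, 0], [0, 0, 0], 0],
    [[0, 0, 0], [0, 0, 0], 0]
  ]
}}

```text
time: 31.88
tool_pos: [0.4605, -0.1686, 0.1372]
tcp_rot: [0.277, 3.123, -0.003]
wrist_force: [-3.1, 0.1, 17.5]
width: 0.0
grip_force: 8.8
```

The stop is reached at 17.5 N. I'll release and repeat.

Request:
{"name": "step_arm", "arguments": {
  "targets": [
    [[0, 0, 0], [0, 0, -20], 0],
    [[0, 0, 0], [0, 0, -20], 0],
    [[0, 0, 0], [0, 0, -20], 0],
    [[0, 0, 0], [0, 0, -20], 0],
    [[0, 0, 0], [0, 0, -20], 0]
  ]
}}

```text
time: 32.3
tool_pos: [0.4577, -0.167, 0.2348]
tcp_rot: [0.278, 3.128, 0.001]
wrist_force: [0.2, 0.1, 0.2]
width: 0.003
grip_force: 0.0
```

Request:
{"name": "step_arm", "arguments": {
  "targets": [
    [[0, 0, 0], [0, 0, 0], 0],
    [[0, 0, 0], [0, 0, 0], 0],
    [[0, 0, 0], [0, 0, 0], 0],
    [[0, 0, 0], [0, 0, 0], 0],
    [[0, 0, 0], [0, 0, 0], 0]
  ]
}}

```text
time: 32.72
tool_pos: [0.4562, -0.1672, 0.2313]
tcp_rot: [-0.279, -3.126, -0.002]
wrist_force: [-0.2, 1.1, 0.1]
width: 0.0
grip_force: 0.0
```

Run:
```python
from h import *
for c in("top","scene"): print(c,read_camera(c).shape,[(round(d['score'],2),np.round(d['at'],1)) for d in tip_of(c,"lever_knob")][:2])
k=np.array([.4579,-.1618,0])
for z in(.127,.09,.051): print(z,proj("scene",k+[0,0,z]).round(1),proj("top",k+[0,0,z]).round(1))
```

```text
top (420, 560, 3) [(0.28, array([208.1, 333.4]))]
scene (420, 560, 3) [(0.79, array([202.1, 348.1]))]
0.127 [[351.6 201.7]] [[355.9 257.6]]
0.09 [[349.9 209.5]] [[354.2 258.1]]
0.051 [[348.2 217.3]] [[352.5 258.6]]
```

Request:
{"name": "step_arm", "arguments": {
  "targets": [
    [[0, 0, 0], [0, 0, 20], 0],
    [[0, 0, 0], [0, 0, 20], 0],
    [[0, 0, 0], [0, 0, 20], 0],
    [[0, 0, 0], [0, 0, 20], 0],
    [[0, 0, 0], [0, 0, 17], 0]
  ]
}}

```text
time: 33.33
tool_pos: [0.4587, -0.1694, 0.1366]
tcp_rot: [0.278, 3.125, -0.005]
wrist_force: [-1.9, -2.8, 30.5]
width: -0.004
grip_force: 17.6
```

Request:
{"name": "step_arm", "arguments": {
  "targets": [
    [[0, 0, 0], [0, 0, 3], 0],
    [[0, 0, 0], [0, 0, 0], 0],
    [[0, 0, 0], [0, 0, 0], 0],
    [[0, 0, 0], [0, 0, 0], 0]
  ]
}}

```text
time: 33.67
tool_pos: [0.459, -0.1695, 0.1369]
tcp_rot: [0.278, 3.126, -0.005]
wrist_force: [-8.0, -1.6, 22.7]
width: -0.004
grip_force: 11.8
```

The lever was fully up (knob row 202, matching z≈0.127), and the second stroke has reached the stop. Third stroke next.

Request:
{"name": "step_arm", "arguments": {
  "targets": [
    [[0, 0, 0], [0, 0, -20], 0],
    [[0, 0, 0], [0, 0, -20], 0],
    [[0, 0, 0], [0, 0, -20], 0],
    [[0, 0, 0], [0, 0, -20], 0],
    [[0, 0, 0], [0, 0, -20], 0]
  ]
}}

```text
time: 34.08
tool_pos: [0.457, -0.1676, 0.2338]
tcp_rot: [0.279, 3.129, 0.0]
wrist_force: [-1.4, 0.3, -0.2]
width: 0.002
grip_force: 0.0
```

Request:
{"name": "step_arm", "arguments": {
  "targets": [
    [[0, 0, 0], [0, 0, 0], 0],
    [[0, 0, 0], [0, 0, 0], 0],
    [[0, 0, 0], [0, 0, 0], 0],
    [[0, 0, 0], [0, 0, 0], 0],
    [[0, 0, 0], [0, 0, 0], 0]
  ]
}}

```text
time: 34.5
tool_pos: [0.4561, -0.1673, 0.2311]
tcp_rot: [-0.279, -3.126, -0.001]
wrist_force: [0.3, 0.3, 0.3]
width: -0.0
grip_force: 0.0
```

Request:
{"name": "step_arm", "arguments": {
  "targets": [
    [[0, 0, 0], [0, 0, 20], 0],
    [[0, 0, 0], [0, 0, 20], 0],
    [[0, 0, 0], [0, 0, 20], 0],
    [[0, 0, 0], [0, 0, 20], 0],
    [[0, 0, 0], [0, 0, 16], 0]
  ]
}}

```text
time: 34.92
tool_pos: [0.4581, -0.169, 0.1366]
tcp_rot: [0.278, 3.127, -0.004]
wrist_force: [-1.9, -2.4, 31.1]
width: 0.001
grip_force: 17.6
```

Request:
{"name": "step_arm", "arguments": {
  "targets": [
    [[0, 0, 0], [0, 0, 3], 0],
    [[0, 0, 0], [0, 0, 0], 0],
    [[0, 0, 0], [0, 0, 0], 0],
    [[0, 0, 0], [0, 0, 0], 0]
  ]
}}

```text
time: 35.25
tool_pos: [0.4583, -0.1691, 0.1369]
tcp_rot: [0.278, 3.127, -0.004]
wrist_force: [-5.5, -2.0, 22.9]
width: 0.004
grip_force: 11.6
```

Request:
{"name": "step_arm", "arguments": {
  "targets": [
    [[0, 0, 0], [0, 0, -20], 0],
    [[0, 0, 0], [0, 0, -20], 0],
    [[0, 0, 0], [0, 0, -20], 0],
    [[0, 0, 0], [0, 0, -20], 0],
    [[0, 0, 0], [0, 0, -30], 0]
  ]
}}

```text
time: 35.67
tool_pos: [0.4554, -0.1669, 0.242]
tcp_rot: [-0.278, -3.124, -0.003]
wrist_force: [1.4, 0.3, 0.1]
width: 0.002
grip_force: 0.0
```

Request:
{"name": "step_arm", "arguments": {
  "targets": [
    [[0, 0, 0], [0, 0, -20], 0],
    [[0, 0, 0], [0, 0, -20], 0],
    [[0, 0, 0], [0, 0, 0], 0],
    [[0, 0, 0], [0, 0, 0], 0],
    [[0, 0, 0], [0, 0, 0], 0]
  ]
}}

```text
time: 36.08
tool_pos: [0.4563, -0.1673, 0.2821]
tcp_rot: [-0.279, -3.127, -0.001]
wrist_force: [-0.2, 0.1, -0.5]
width: 0.0
grip_force: 0.0
```

Run:
```python
from h import *
read_camera("scene");print([(round(d['score'],2),np.round(d['at'],1)) for d in tip_of("scene","lever_knob")][:2])
im=read_camera("top");m=cv2.inRange(cv2.cvtColor(im,cv2.COLOR_RGB2HSV),(0,180,90),(8,255,255))[185:235,285:315]
v,u=np.nonzero(m);print(len(u),u.mean()+285,v.mean()+185,back("top",(u.mean()+285,v.mean()+185),.154),W(P,(0,.21,.15)))
im=read_camera("scene");m=cv2.inRange(cv2.cvtColor(im,cv2.COLOR_RGB2HSV),(0,170,70),(8,255,255))[180:215,260:295]
v,u=np.nonzero(m);print(len(u),u.mean()+260,v.mean()+180,back("scene",(u.mean()+260,v.mean()+180),.153))
to([*W(P,(0,.21,0))[:2],.29])
```

```text
[(0.59, array([202.5, 349.1]))]
87 299.4367816091954 208.85057471264366 [0.61755723 0.01921225 0.154     ] [0.6194594  0.02071569 0.15      ]
51 277.80392156862746 198.94117647058823 [0.61094068 0.01751481 0.153     ]
 shift [-127.4  213.9   -8.3] rows@38 6.6 yaw_y 79.8 z-axis [-0.003  0.001 -1.   ]
```

Request:
{"name": "step_arm", "arguments": {
  "targets": [
    [[0, 0, 0], [-17.9, 30.4, 0], 40],
    [[0, 0, 0], [-17.9, 30.4, 0], 40],
    [[0, 0, 0], [-17.9, 30.4, 0], 40],
    [[0, 0, 0], [-17.9, 30.4, 0], 40],
    [[0, 0, 0], [-17.9, 30.4, 0], 40]
  ]
}}

```text
time: 36.7
tool_pos: [0.5724, -0.0325, 0.2827]
tcp_rot: [-0.279, -3.128, 0.0]
wrist_force: [1.1, -0.8, 0.0]
width: 0.468
grip_force: 0.0
```

Request:
{"name": "step_arm", "arguments": {
  "targets": [
    [[0, 0, 0], [-17.9, 30.4, 0], 40],
    [[0, 0, 0], [-17.9, 30.4, 0], 40],
    [[0, 0, 0], [0, 0, 0], 40],
    [[0, 0, 0], [0, 0, 0], 40],
    [[0, 0, 0], [0, 0, 0], 40]
  ]
}}

```text
time: 37.12
tool_pos: [0.6173, 0.0197, 0.2825]
tcp_rot: [-0.277, -3.127, 0.001]
wrist_force: [-0.2, 0.1, 0.5]
width: 0.467
grip_force: 0.0
```

Run:
```python
from h import *
to([.6175,.0195,.203])
```

```text
shift [-0.4 -0.1 79.5] rows@38 2.1 yaw_y 79.9 z-axis [-0.003 -0.    -1.   ]
```

Request:
{"name": "step_arm", "arguments": {
  "targets": [
    [[0, 0, 0], [0, 0, 25], 40],
    [[0, 0, 0], [0, 0, 25], 40],
    [[0, 0, 0], [0, 0, 20], 40],
    [[0, 0, 0], [0, 0, 10], 40],
    [[0, 0, 0], [0, 0, 0], 40]
  ]
}}

```text
time: 37.53
tool_pos: [0.6152, 0.0185, 0.2004]
tcp_rot: [-0.281, -3.123, 0.001]
wrist_force: [-1.3, -0.1, 0.3]
width: 0.468
grip_force: 0.0
```

Request:
{"name": "step_arm", "arguments": {
  "targets": [
    [[0, 0, 0], [0, 0, 0], 20],
    [[0, 0, 0], [0, 0, 0], 14],
    [[0, 0, 0], [0, 0, 0], 8],
    [[0, 0, 0], [0, 0, 0], 8],
    [[0, 0, 0], [0, 0, 0], 8]
  ],
  "grip_force": 35
}}

```text
time: 37.95
tool_pos: [0.6185, 0.018, 0.2055]
tcp_rot: [0.278, 3.127, -0.004]
wrist_force: [-0.9, -4.8, -2.1]
width: 0.121
grip_force: 34.0
```

Run:
```python
from h import *
s=read_state();print(s["tool_pos"],s["wrist_force"],s["width"]*85.4)
# planned arc increments, 16 x 0.15 rad then to 2.45, in tool axes (y,z)
q=np.r_[np.arange(0,2.4,.15),2.4];a=.2355+q;y=128.5*np.cos(a);z=128.5*np.sin(a)
for i in range(len(q)-1): print(round(q[i+1],2),round(y[i+1]-y[i],1),round(-(z[i+1]-z[i]),1))
```

```text
[0.61848845 0.01795187 0.2055169 ] [-0.90827524 -4.82535161 -2.07748803] 10.370901896830208
0.15 -5.9 -18.3
0.3 -8.6 -17.3
0.45 -11.0 -15.8
0.6 -13.3 -14.0
0.75 -15.2 -11.8
0.9 -16.8 -9.4
1.05 -18.0 -6.8
1.2 -18.8 -4.0
1.35 -19.2 -1.2
1.5 -19.2 1.7
1.65 -18.7 4.6
1.8 -17.8 7.3
1.95 -16.5 9.9
2.1 -14.9 12.3
2.25 -12.9 14.3
2.4 -10.6 16.1
```

Request:
{"name": "step_arm", "arguments": {
  "targets": [
    [[0, 0, 0], [0, -2.6, -9.2], 8],
    [[0, 0, 0], [0, -3.3, -9.1], 8],
    [[0, 0, 0], [0, -4, -8.8], 8],
    [[0, 0, 0], [0, -4.6, -8.5], 8],
    [[0, 0, 0], [0, -5.2, -8.1], 8]
  ]
}}

```text
time: 38.37
tool_pos: [0.6151, -0.0011, 0.2477]
tcp_rot: [0.279, 3.127, -0.003]
wrist_force: [3.4, -4.4, -9.2]
width: 0.126
grip_force: 34.0
```

Request:
{"name": "step_arm", "arguments": {
  "targets": [
    [[0, 0, 0], [0, -5.8, -7.7], 8],
    [[0, 0, 0], [0, 0, 0], 8]
  ]
}}

```text
time: 38.53
tool_pos: [0.6139, -0.0077, 0.2568]
tcp_rot: [0.28, 3.127, -0.004]
wrist_force: [0.6, -5.7, -2.3]
width: 0.129
grip_force: 35.0
```

```bash
cat >> h.py <<'E'
def arc():
    s=read_state(); b=s["tool_pos"]+.054*R.from_rotvec(s["tcp_rot"]).as_matrix()[:,2]
    c,q=np.cos(P[2]),np.sin(P[2]); d=b[:2]-[P[0],P[1]]; ux,uy=c*d[0]+q*d[1],-q*d[0]+c*d[1]
    print("grasp pt unit",round(ux,4),round(uy,4),b[2].round(4),"r",np.hypot(uy-.085,b[2]-.12).round(4),"q_est",(np.arctan2(b[2]-.12,uy-.085)-.2355).round(3),"F",s["wrist_force"].round(1),"w",s["width"]*85.4)
E
python3 -c "
from h import *
arc()"
```

```text
grasp pt unit -0.0005 0.1809 0.2028 r 0.1267 q_est 0.477 F [ 0.6 -5.7 -2.3] w 11.020804652253124
```

Request:
{"name": "step_arm", "arguments": {
  "targets": [
    [[0, 0, 0], [0, -6.4, -7.2], 8],
    [[0, 0, 0], [0, -6.9, -6.8], 8],
    [[0, 0, 0], [0, -7.4, -6.2], 8],
    [[0, 0, 0], [0, -7.8, -5.6], 8],
    [[0, 0, 0], [0, 0, 0], 8]
  ]
}}

```text
time: 38.95
tool_pos: [0.6091, -0.0349, 0.2827]
tcp_rot: [0.28, 3.126, -0.001]
wrist_force: [1.3, -3.6, -1.7]
width: 0.123
grip_force: 35.2
```

Request:
{"name": "step_arm", "arguments": {
  "targets": [
    [[0, 0, 0], [0, -8.2, -5], 8],
    [[0, 0, 0], [0, -8.6, -4.4], 8],
    [[0, 0, 0], [0, -8.9, -3.7], 8],
    [[0, 0, 0], [0, -9.1, -3.1], 8],
    [[0, 0, 0], [0, 0, 0], 8]
  ]
}}

```text
time: 39.37
tool_pos: [0.6034, -0.0676, 0.2997]
tcp_rot: [0.279, 3.125, 0.003]
wrist_force: [2.7, 1.4, 2.4]
width: 0.123
grip_force: 35.0
```

```bash
python3 -c "
from h import *
arc()"
```

```text
grasp pt unit -0.0005 0.1204 0.2457 r 0.1306 q_est 1.061 F [2.7 1.4 2.4] w 10.522579696110517
```

Request:
{"name": "step_arm", "arguments": {
  "targets": [
    [[0, 0, 0], [0, -9.3, -2.4], 8],
    [[0, 0, 0], [0, -9.5, -1.6], 8],
    [[0, 0, 0], [0, -9.6, -1], 8],
    [[0, 0, 0], [0, -9.6, -0.2], 8],
    [[0, 0, 0], [0, 0, 0], 8]
  ]
}}

```text
time: 39.78
tool_pos: [0.5968, -0.105, 0.306]
tcp_rot: [0.279, 3.124, 0.001]
wrist_force: [1.0, 3.0, 6.7]
width: 0.125
grip_force: 36.0
```

Request:
{"name": "step_arm", "arguments": {
  "targets": [
    [[0, 0, 0], [0, -9.6, 0.5], 8],
    [[0, 0, 0], [0, -9.6, 1.2], 8],
    [[0, 0, 0], [0, -9.5, 2], 8],
    [[0, 0, 0], [0, -9.2, 2.6], 8],
    [[0, 0, 0], [0, 0, 0], 8]
  ]
}}

```text
time: 40.2
tool_pos: [0.5901, -0.1428, 0.299]
tcp_rot: [0.279, 3.124, 0.0]
wrist_force: [1.8, 1.2, 3.9]
width: 0.122
grip_force: 36.6
```

Request:
{"name": "step_arm", "arguments": {
  "targets": [
    [[0, 0, 0], [0, -9, 3.3], 8],
    [[0, 0, 0], [0, -8.8, 4], 8],
    [[0, 0, 0], [0, -8.4, 4.7], 8],
    [[0, 0, 0], [0, -8.1, 5.2], 8],
    [[0, 0, 0], [0, 0, 0], 8]
  ]
}}

```text
time: 40.62
tool_pos: [0.5841, -0.1767, 0.2806]
tcp_rot: [0.279, 3.124, -0.001]
wrist_force: [4.9, -1.5, 0.6]
width: 0.123
grip_force: 37.4
```

```bash
python3 -c "
from h import *
arc()"
```

```text
grasp pt unit -0.0009 0.0094 0.2266 r 0.1307 q_est 1.952 F [ 4.9 -1.5  0.6] w 10.53923800559267
```

Request:
{"name": "step_arm", "arguments": {
  "targets": [
    [[0, 0, 0], [0, -7.7, 5.9], 8],
    [[0, 0, 0], [0, -7.2, 6.4], 8],
    [[0, 0, 0], [0, -6.7, 6.9], 8],
    [[0, 0, 0], [0, -6.2, 7.4], 8],
    [[0, 0, 0], [0, 0, 0], 8]
  ]
}}

```text
time: 41.03
tool_pos: [0.5793, -0.204, 0.253]
tcp_rot: [0.279, 3.125, -0.001]
wrist_force: [7.2, -0.9, -2.1]
width: 0.125
grip_force: 38.2
```

Request:
{"name": "step_arm", "arguments": {
  "targets": [
    [[0, 0, 0], [0, -5.6, 7.8], 8],
    [[0, 0, 0], [0, -5, 8.3], 8],
    [[0, 0, 0], [0, -1.5, 3], 8],
    [[0, 0, 0], [0, 0, 0], 8],
    [[0, 0, 0], [0, 0, 0], 8]
  ]
}}

```text
time: 41.45
tool_pos: [0.5773, -0.2155, 0.2342]
tcp_rot: [0.278, 3.125, -0.001]
wrist_force: [7.4, -0.9, -1.7]
width: 0.126
grip_force: 39.2
```

Run:
```python
from h import *
arc()
a=read_camera("top")[180:280,290:410];b=read_camera("scene")[140:240,270:390]
cv2.imwrite("pics/tip.png",np.hstack([cv2.resize(i,(396,330),interpolation=cv2.INTER_CUBIC) for i in (a,b)])[:,:,::-1])
```

```text
grasp pt unit -0.0009 -0.0299 0.1802 r 0.1297 q_est 2.424 F [ 7.4 -0.9 -1.7] w 10.722630746798593
```

View pics/tip.png

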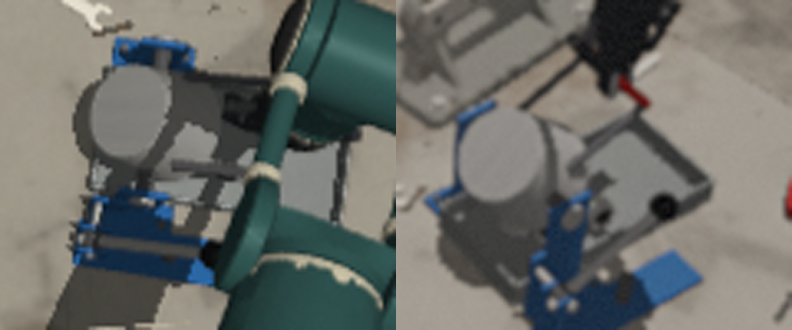

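Pot is tipped to about 2.42 rad and one nut shows in the tray. I'll wait briefly, then swing back along the same arc.

Request:
{"name": "step_arm", "arguments": {
  "targets": [
    [[0, 0, 0], [0, 0, 0], 8],
    [[0, 0, 0], [0, 0, 0], 8],
    [[0, 0, 0], [0, 0, 0], 8],
    [[0, 0, 0], [0, 0, 0], 8],
    [[0, 0, 0], [0, 0, 0], 8]
  ]
}}

```text
time: 41.97
tool_pos: [0.5774, -0.2155, 0.2342]
tcp_rot: [0.278, 3.125, -0.002]
wrist_force: [6.4, -0.8, -0.7]
width: 0.124
grip_force: 39.2
```

Request:
{"name": "step_arm", "arguments": {
  "targets": [
    [[0, 0, 0], [0, 1.5, -3], 8],
    [[0, 0, 0], [0, 5, -8.3], 8],
    [[0, 0, 0], [0, 5.6, -7.8], 8],
    [[0, 0, 0], [0, 6.2, -7.4], 8],
    [[0, 0, 0], [0, 6.7, -6.9], 8]
  ]
}}

```text
time: 42.38
tool_pos: [0.5815, -0.1918, 0.267]
tcp_rot: [0.278, 3.126, -0.005]
wrist_force: [7.2, -3.1, -6.4]
width: 0.122
grip_force: 37.5
```

Request:
{"name": "step_arm", "arguments": {
  "targets": [
    [[0, 0, 0], [0, 7.2, -6.4], 8],
    [[0, 0, 0], [0, 7.7, -5.9], 8],
    [[0, 0, 0], [0, 8.1, -5.2], 8],
    [[0, 0, 0], [0, 8.4, -4.7], 8],
    [[0, 0, 0], [0, 8.8, -4], 8]
  ]
}}

```text
time: 42.8
tool_pos: [0.5883, -0.1534, 0.2945]
tcp_rot: [0.278, 3.125, -0.01]
wrist_force: [3.3, -6.9, 4.9]
width: 0.127
grip_force: 37.2
```

Run:
```python
from h import *
arc()
a=read_camera("top")[180:280,290:410];b=read_camera("scene")[140:240,270:390]
cv2.imwrite("pics/tip2.png",np.hstack([cv2.resize(i,(396,330),interpolation=cv2.INTER_CUBIC) for i in (a,b)])[:,:,::-1])
```

```text
grasp pt unit -0.0008 0.0328 0.2405 r 0.1314 q_est 1.744 F [ 3.3 -6.9  4.9] w 10.852863090326917
```

View pics/tip2.png

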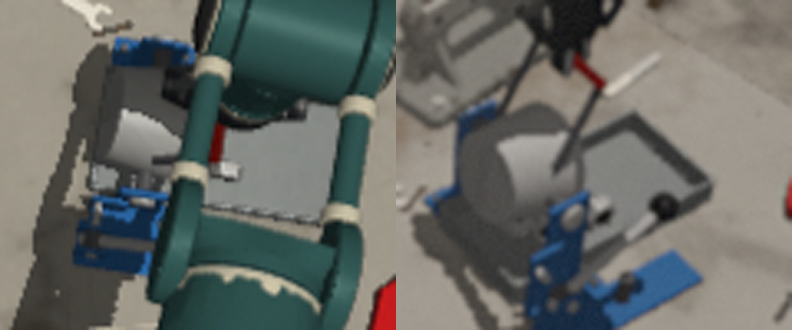

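Request:
{"name": "step_arm", "arguments": {
  "targets": [
    [[0, 0, 0], [0, 9, -3.3], 8],
    [[0, 0, 0], [0, 9.2, -2.6], 8],
    [[0, 0, 0], [0, 9.5, -2], 8],
    [[0, 0, 0], [0, 9.6, -1.2], 8],
    [[0, 0, 0], [0, 9.6, -0.5], 8]
  ]
}}

```text
time: 43.32
tool_pos: [0.5963, -0.1071, 0.3049]
tcp_rot: [0.279, 3.125, -0.008]
wrist_force: [1.2, -6.9, 6.3]
width: 0.127
grip_force: 37.1
```

Request:
{"name": "step_arm", "arguments": {
  "targets": [
    [[0, 0, 0], [0, 9.6, 0.2], 8],
    [[0, 0, 0], [0, 9.6, 1], 8],
    [[0, 0, 0], [0, 9.5, 1.6], 8],
    [[0, 0, 0], [0, 9.3, 2.4], 8],
    [[0, 0, 0], [0, 9.1, 3.1], 8]
  ]
}}

```text
time: 43.73
tool_pos: [0.6045, -0.0601, 0.2956]
tcp_rot: [0.278, 3.126, -0.006]
wrist_force: [1.3, -4.7, 10.8]
width: 0.123
grip_force: 39.1
```

Request:
{"name": "step_arm", "arguments": {
  "targets": [
    [[0, 0, 0], [0, 8.9, 3.7], 8],
    [[0, 0, 0], [0, 8.6, 4.4], 8],
    [[0, 0, 0], [0, 8.2, 5], 8],
    [[0, 0, 0], [0, 7.8, 5.6], 8],
    [[0, 0, 0], [0, 0, 0], 8]
  ]
}}

```text
time: 44.15
tool_pos: [0.6105, -0.0246, 0.2746]
tcp_rot: [0.278, 3.128, 0.001]
wrist_force: [6.3, -0.7, -1.0]
width: 0.126
grip_force: 37.9
```

```bash
python3 -c "
from h import *
arc()"
```

```text
grasp pt unit -0.001 0.1638 0.2206 r 0.1278 q_est 0.671 F [ 6.3 -0.7 -1. ] w 10.760284496150245
```

Request:
{"name": "step_arm", "arguments": {
  "targets": [
    [[0, 0, 0], [0, 7.4, 6.2], 8],
    [[0, 0, 0], [0, 6.9, 6.8], 8],
    [[0, 0, 0], [0, 6.4, 7.2], 8],
    [[0, 0, 0], [0, 5.8, 7.7], 8],
    [[0, 0, 0], [0, 5.2, 8.1], 8]
  ]
}}

```text
time: 44.57
tool_pos: [0.6156, 0.0053, 0.2389]
tcp_rot: [0.278, 3.129, -0.003]
wrist_force: [2.8, -6.1, 4.5]
width: 0.126
grip_force: 38.9
```

Request:
{"name": "step_arm", "arguments": {
  "targets": [
    [[0, 0, 0], [0, 4.6, 8.5], 8],
    [[0, 0, 0], [0, 4, 8.8], 8],
    [[0, 0, 0], [0, 3.3, 9.1], 8],
    [[0, 0, 0], [0, 1.5, 6], 8],
    [[0, 0, 0], [0, 0, 0], 8]
  ]
}}

```text
time: 44.98
tool_pos: [0.6177, 0.0188, 0.205]
tcp_rot: [-0.278, -3.129, 0.001]
wrist_force: [5.0, -3.6, -2.7]
width: 0.124
grip_force: 38.2
```

```bash
python3 -c "
from h import *
arc()"
```

```text
grasp pt unit -0.0014 0.2078 0.151 r 0.1267 q_est 0.012 F [ 5.  -3.6 -2.7] w 10.60985916742472
```

Request:
{"name": "step_arm", "arguments": {
  "targets": [
    [[0, 0, 0], [0, 0, 3], 8],
    [[0, 0, 0], [0, 0, 1], 8],
    [[0, 0, 0], [0, 0, 0], 8]
  ]
}}

```text
time: 45.23
tool_pos: [0.6179, 0.019, 0.2037]
tcp_rot: [0.279, 3.129, 0.001]
wrist_force: [-0.3, -1.8, 7.8]
width: 0.123
grip_force: 39.5
```

Request:
{"name": "step_arm", "arguments": {
  "targets": [
    [[0, 0, 0], [0, 0, 0], 25],
    [[0, 0, 0], [0, 0, 0], 40],
    [[0, 0, 0], [0, 0, 0], 40],
    [[0, 0, 0], [0, 0, 0], 40],
    [[0, 0, 0], [0, 0, -20], 40]
  ]
}}

```text
time: 45.65
tool_pos: [0.6143, 0.019, 0.2175]
tcp_rot: [-0.278, -3.119, 0.001]
wrist_force: [-0.3, -0.2, -0.5]
width: 0.467
grip_force: 0.0
```

Request:
{"name": "step_arm", "arguments": {
  "targets": [
    [[0, 0, 0], [0, 0, -35], 40],
    [[0, 0, 0], [0, 0, -35], 40],
    [[0, 0, 0], [0, 35, 0], 40],
    [[0, 0, 0], [0, 38, 0], 40],
    [[0, 0, 0], [0, 38, 0], 40]
  ]
}}

```text
time: 46.07
tool_pos: [0.6376, 0.1285, 0.294]
tcp_rot: [0.283, 3.128, 0.001]
wrist_force: [-0.0, -0.5, -0.3]
width: 0.469
grip_force: 0.0
```

Request:
{"name": "step_arm", "arguments": {
  "targets": [
    [[0, 0, 0], [0, 38, 0], 40],
    [[0, 0, 0], [0, 38, 0], 40],
    [[0, 0, 0], [0, 0, 0], 40],
    [[0, 0, 0], [0, 0, 0], 40],
    [[0, 0, 0], [0, 0, 0], 40]
  ]
}}

```text
time: 46.48
tool_pos: [0.6503, 0.2027, 0.292]
tcp_rot: [-0.277, -3.128, 0.002]
wrist_force: [-0.1, -1.8, 0.2]
width: 0.466
grip_force: 0.0
```

Run:
```python
from h import *
a=read_camera("top");b=read_camera("scene")
cv2.imwrite("pics/end.png",np.hstack([overlay("top",a,P,285,185,125,95,3.15),overlay("scene",b,P,255,150,125,95,3.15)]))
```

```text
(no output)
```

View pics/end.png

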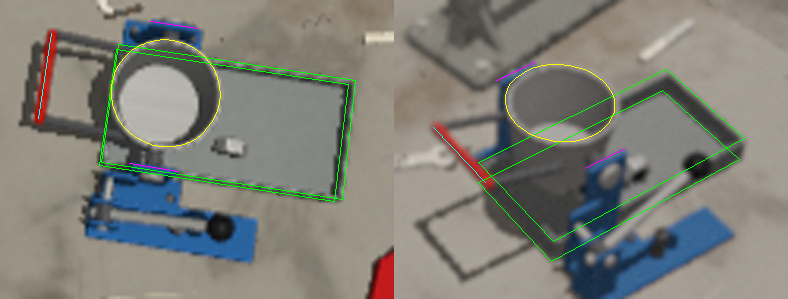

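Run:
```python
from h import *
for c in("top","scene"):
    im=read_camera(c);print(c,[(round(d['score'],2),np.round(d['at'],1)) for d in tip_of(c,"nut_0_centre")],[(round(d['score'],2),np.round(d['extent'])) for d in look_for(c,"nut_0_centre")])
print(proj("top",W(P,(0,0,.01))),proj("scene",W(P,(0,0,.01))))
im=read_camera("scene");a=im[150:235,275:375];g=np.clip(a.astype(float)*2.2,0,255).astype(np.uint8)
cv2.imwrite("pics/end2.png",cv2.resize(g,(700,595),interpolation=cv2.INTER_CUBIC)[:,:,::-1])
```

```text
top [] []
scene [] []
[[356.15194434 223.82582379]] [[323.39742948 201.86773406]]
```

View pics/end2.png

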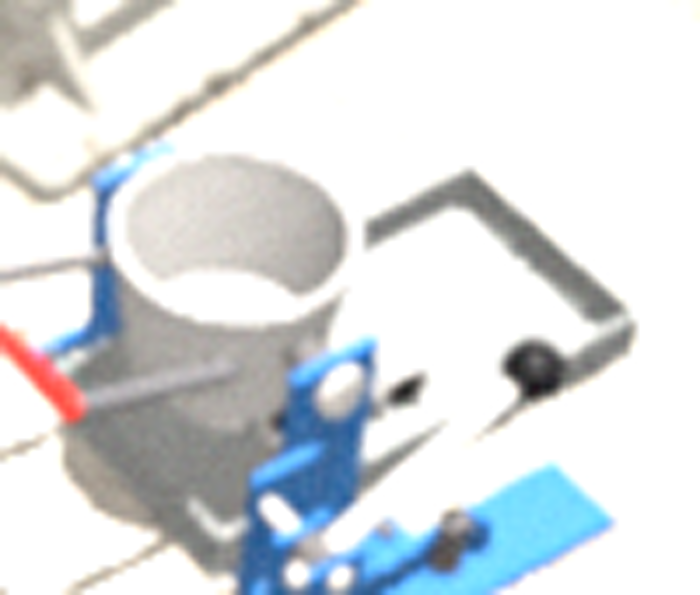

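```bash
python3 -c "
from workcell import *
print(finish_job())"
```

```text
the job is handed in; nothing more can be done
None
```

I handed the job in with the sequence complete, but the cameras could confirm only one of the five nuts in the tray. All five went into the pot, the lever got three full strokes, and the pot was emptied and stood upright. The other four are most likely in the tray beneath the pot, where neither camera sees; none showed in the pot or on the bench.

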